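Turn and load the sample stand

TASK

On the bakery stall's sample stand, pull the yellow lock knob up, turn the swivel head clockwise (seen from above) to the next stop hole, the one with the green dot, and let the pin snap fully home. Then pull the wooden sample board out of the dark wooden sleeve, take it by its handle and slide it flat, blade first, under the head's two rails until it is fully home against the stop. Leave the sauce bottle, napkin holder and cup where they are.

Things in the scene. Friction and masses are not known exactly. Their poses are not given: they have to be found in the camera images.
- head (a joint): Angle of the stand's wooden swivel head about its vertical pivot, rad; 0 = the hole it starts in, growing clockwise seen from above. The next hole clockwise (green dot) lies somewhere between 0.68 and 0.85: its exact place must be felt. More holes lie about as far again beyond it and before the start. Turning friction about 0.08 N m.
- lock (a joint): Lift of the spring plunger carried by the head, m; 0 = pin fully down in a hole, 0.022 = limit. The 10 mm pin (round tip, 1.5 mm play each side) sits 13 mm deep, so it is clear above 0.013; let go between holes it rides on the base at 0.013. Spring: 5 N down at 0, 10 N at the limit. Pushing the knob along with the pin riding takes up to about 12 N.
- knob (a point): Centre of the yellow round lock knob on the plunger, 32 mm in diameter, 30 mm tall (62 to 92 mm above the table with the pin down), 90 mm from the pivot. The head's wood below it is at 44 mm. x axis points outward from the pivot, z up; it turns with the head and lifts with the plunger.
- pivot (a point): The head's pivot axis at the height of the head's upper surface (44 mm). x axis points from the pivot to the knob, z up; turns with the head. The dark round base under the head has a 112 mm radius, its top 32 mm above the table; its stop holes lie 90 mm from the pivot, each with a dot by the rim (white, one green).
- slot_mouth (a point): Middle of the slot's mouth, on its floor (44 mm above the table), 60 mm from the pivot, opposite the knob; turns with the head. x points into the slot, y across, z up. Two aluminium C-rails: 68 mm between walls, 15.5 mm under their 9 mm lips, tops at 64.5 mm; stop 100 mm in. Before the mouth the floor runs on 22 mm as an apron between flared walls.
- board_c (a point): Middle of the paddle-shaped wooden board, 190 x 64 x 12 mm, 0.1 to 0.18 kg, at half thickness; x axis towards the blade. Blade from x = -25 mm to the nose at +95 mm (last 10 mm 52 mm wide); handle 26 mm wide, -25 to -95 mm. It starts flat on the table, handle in the sleeve. Home in the slot this point is 5 mm inside the mouth, 6 mm above the floor.
- dock_mouth (a point): Middle of the open end of the fixed dark wooden sleeve, at table level; x axis points out of the sleeve. The sleeve is 84 mm deep, 100 mm wide, 32 mm high with a roof from 20 mm up, 80 mm wide inside, no floor.
- sauce: Red sauce bottle, 54 mm in diameter, 150 mm tall, origin under its centre. Leave alone.
- napkins: Black napkin holder with white napkins, 75 x 75 x 55 mm, origin under its centre. Leave alone.
- cup: White cup, 76 mm in diameter, 85 mm tall, origin under its centre. Leave alone.
- handle (a point): Grip point of the board's handle, 65 mm behind the board's middle, at half thickness; hidden under the sleeve's roof at the start.
Things that resemble listed ones, but are neither listed nor needed, are in the scene too. Of the things that look like the part that bears board_c, the larger one is meant.

How it is judged:
By the outcome, as a careful person would: the job done as asked, in the order asked, and still so for the second after the job is handed in, with the robot touching nothing.
It also fails if it takes over 69 s, if anything falls off the work surface, if the arm or the gripper's body presses on something with over 40 N, if the wrist force passes 120 N, or if a joint passes its speed limit or range.

ROBOT

A 6-joint arm with a two-finger parallel gripper is mounted at the origin on the work surface. World frame = base frame: x ahead of the robot, y to its left, z up, the work surface at z = 0. Lengths are in m, angles in rad, forces in N, time in s.
With the tool pointing down it reaches from about 0.375 to 0.9 m from the base axis. Payload 3.1 kg.
Tool frame: the origin (TCP) lies at the very end of the fingers, on their centre line; the grasp point (between the pads) lies 19 mm behind it (hold_point_z is the distance from the TCP to the grasp point, in m); z points along the fingers, x is the direction in which the jaws open and shut, and the axes are right-handed (so a half turn about z gives the same grasp; the last joint's range is limited). The gripper opens to 87 mm and grips with 3 to 60 N. Pads are 19 mm wide; open, the fingers measure 117 mm over their backs; the gripper's body (75 mm by 190 mm) begins 51 mm behind the grasp point.
Start: joints at [-1.438, 0.527, 1.433, -0, 1.181, -0.178], TCP at [0.192, -0.595, 0.223] pointing down, gripper open.
Joint ranges: [-3.08, 3.08], [-0.75, 2.2], [0.22, 2.44], [-1.43, 4.57], [0, 2.65], [-2.85, 2.85]. Speed limits (rad/s): [2.79, 2.79, 3.14, 3.14, 3.14, 3.14].

INTERFACE

Orientations are given as a unit quaternion [x, y, z, w].
In Python, from rig import * gives the robot as it stands.
- The arm moves only by the tool carry_out, never from a script. Its argument "deltas" is a list of rows, each a list of 7 numbers: the closure, from -1 (fully open) to 1 (shut), then the shift along the tool's x, y, z in units of 25 mm (1.0 is 25 mm), then the turn, a rotation vector about the tool's x, y, z in degrees. In form: [[jaw, x, y, z, rx, ry, rz], ...]. A call has 1 to 8 rows; each row is the pose to reach, as a shift and turn from the pose commanded when the call began, along the tool's axes at that moment; what a row does not reach only later rows make up. A row lasts 1/10 s, in which the tool goes at most 50 mm and 8.59 degrees, less where a joint would pass 70% of its speed; a pose out of reach is approached as far as the arm can. A call with a gripper value outside its range is refused whole. The fingers move at their own pace and stop on an object; "force" is the grip in N (left out, the last holds). Time passes only in rows, so rows that repeat a pose let the fingers close. It gives the time, the measured TCP pose, the force and the opening at its end, in the units of the state.
- get_obs(): the state, without advancing time (a new reading comes with each control period).
- camera(name): name is "side" or "top"; returns (picture, depth): 400x640x3 uint8, red, green, blue; 400x640 float32, m along the optical axis (not along the pixel's ray), 0 where there is no reading.
- camera_info(name): a dict with "mtx" (3x3 intrinsics, pixels), "origin" and "rotation" of the camera in the world. Camera axes: x right, y down, z forward; pixel columns grow to the right and rows downward; lengths in m; the calibration is good to about 2 mm. A picture is of the moment at which its call begins. camera_info takes no time and is no camera call.
- hand_in(): hands the job in, once; it reports no verdict.
Trained networks look in the newest picture that a camera, given by its name, has taken for a name from the list of things; names that differ only in an ending like _2 or _b are one class to them, and where a whole thing is asked for, a point or a joint stands for the part that bears it (a point fixed in the world has none). Each returns a list of dicts, best first, with "score" (0 to 1); they miss things now and then, are a little off and sometimes report something else, mostly with a low value. They report only what shows in the picture. A call takes as long as a camera call. They do not tell look-alikes from the thing itself.
- spot_in(camera, target): "pixel" ([row, column] in pixels, amid what is visible of it).
The state is a dict: "time": time; "q": joint angles; "joint_velocities": joint speeds; "joint_torque": joint torques, N m; "position": TCP position; "tool_rot": TCP orientation; "ft_force": force on the tool from outside, world axes, zero at the start; "moment": the same for the moment, N m; "grip_width": finger opening in m.
Only numpy, scipy, OpenCV 4.12 (cv2) and the standard library are available. Lean on these libraries where they do the work, as an engineer would, in place of code of your own. Each camera call takes 0.05 s, during which the arm holds its last target.

## Working session

There is one attempt and no reset: what is moved stays moved. The work goes in short steps, Python scripts to look and compute and a tool call to move; the robot and the scene stay as the last step left them, time stands still between calls to the robot, and variables do not carry over. Pictures are saved under pics/ and viewed, and the job is handed in when it is done.

Besides the shell and the picture viewer there is one more tool, called after "Call:" as name(argument=value, ...) on one line, values as JSON. carry_out: Moves the arm, as the interface text tells. Its arguments: {"type":"object","properties":{"deltas":{"type":"array"},"force":{"type":"number"}},"required":["deltas"]}

```bash
ls; mkdir -p pics
python3 - <<'E'
from rig import *
import cv2, numpy as np
print(get_obs())
for n in ("top","side"):
    p,d=camera(n); cv2.imwrite(f"pics/{n}0.png",p[:,:,::-1]); np.save(f"pics/{n}0.npy",d)
    print(n,camera_info(n))
E
```

```text
pics
{'time': 0.0, 'q': array([-1.43753492e+00,  5.28465593e-01,  1.43388113e+00, -3.30598945e-05,
        1.18138928e+00, -1.78474840e-01]), 'joint_velocities': array([-0.00048467,  0.00036548, -0.00012919,  0.00151939, -0.00028956,
        0.00047377]), 'joint_torque': array([-1.31405530e-03, -4.40050220e+01, -1.76591992e+01,  6.30841870e-02,
        5.81904093e-02, -1.72732975e-04]), 'position': array([ 0.19163133, -0.59413878,  0.22157872]), 'tool_rot': array([ 8.08307534e-01, -5.88759528e-01, -7.51515521e-04, -7.64163124e-04]), 'ft_force': array([ 0.41239938,  0.18272699, -0.6780544 ]), 'moment': array([ 0.01000938, -0.01189507, -0.0243651 ]), 'grip_width': 0.08715646008493462}
top {'mtx': array([[371.79263225,   0.        , 324.84868139],
       [  0.        , 371.79263225, 205.7350577 ],
       [  0.        ,   0.        ,   1.        ]]), 'origin': array([ 0.49072342, -0.0542276 ,  0.83847001]), 'rotation': array([-0.70352651,  0.70864638, -0.03133341,  0.04346224])}
side {'mtx': array([[377.78295571,   0.        , 320.04057832],
       [  0.        , 377.78295571, 193.91333149],
       [  0.        ,   0.        ,   1.        ]]), 'origin': array([0.41478001, 0.6731598 , 0.70449961]), 'rotation': array([-0.10022172,  0.90570866, -0.40922078,  0.04675247])}
```

View pics/top0.png

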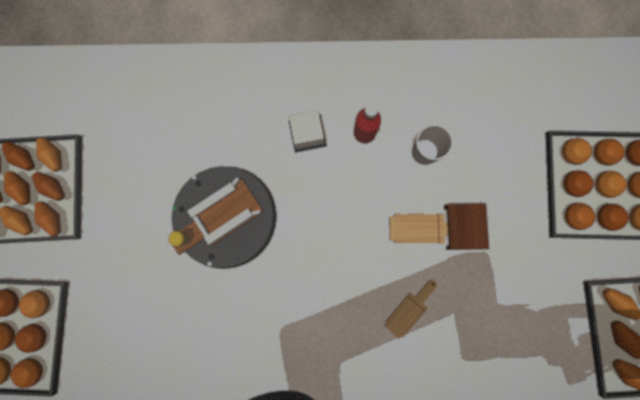

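View pics/side0.png

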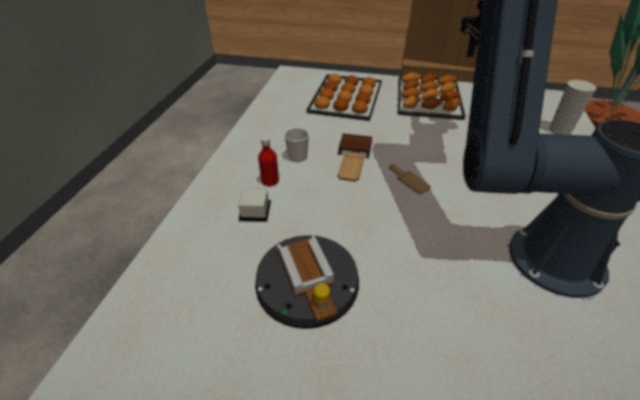

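```bash
cat > h.py <<'E'
from rig import *
import cv2, numpy as np
from scipy.spatial.transform import Rotation as R
def ray(cam,r,c):
    i=camera_info(cam); v=np.linalg.inv(i["mtx"])@np.array([c,r,1.0])
    return np.array(i["origin"]), R.from_quat(i["rotation"]).as_matrix()@v
def at_z(cam,r,c,z):
    o,v=ray(cam,r,c); return o+v*(z-o[2])/v[2]
def proj(cam,p):
    i=camera_info(cam); q=R.from_quat(i["rotation"]).inv().apply(np.asarray(p)-i["origin"]); q=i["mtx"]@q; return q[1]/q[2],q[0]/q[2]
def cloud(cam,d):
    i=camera_info(cam); r,c=np.indices(d.shape); v=np.stack([c,r,np.ones_like(c)],-1)@np.linalg.inv(i["mtx"]).T
    return (v*d[...,None])@R.from_quat(i["rotation"]).as_matrix().T+i["origin"]
def snap(cam,name,crop=None,k=1):
    p,d=camera(cam); np.save(f"pics/{name}.npy",d); cv2.imwrite(f"pics/{name}_raw.png",p[:,:,::-1])
    save(p[:,:,::-1],name,crop,k); return p,d
def save(p,name,crop=None,k=1):
    if crop: r0,r1,c0,c1=crop; p=p[r0:r1,c0:c1]
    cv2.imwrite(f"pics/{name}.png",cv2.resize(p,None,fx=k,fy=k,interpolation=cv2.INTER_CUBIC))
E
python3 - <<'E'
from h import *
t=cv2.imread("pics/top0.png"); s=cv2.imread("pics/side0.png")
save(t,"top0c",(150,285,155,295),5); save(t,"top0b",(180,350,370,510),3.4); save(s,"side0c",(220,335,240,375),5)
for n in ["knob","pivot","slot_mouth","board_c","dock_mouth","sauce","napkins","cup","head"]:
    for cam in ("top","side"):
        try: 
            o=spot_in(cam,n); print(n,cam,[(np.round(x["pixel"]).tolist(),round(x["score"],2)) for x in o])
        except Exception as e: print(n,cam,e)
d=np.load("pics/top0.npy"); P=cloud("top",d)
for rc in [(239,177),(234,190),(217,223),(228,417),(228,460),(305,405),(300,200)]: print(rc,P[rc].round(4))
E
```

```text
knob top [([240.0, 176.0], 0.81)]
knob side [([296.0, 322.0], 0.56)]
pivot top [([214.0, 220.0], 0.66), ([232.0, 418.0], 0.42)]
pivot side [([274.0, 308.0], 0.91)]
slot_mouth top [([215.0, 217.0], 0.92)]
slot_mouth side [([276.0, 310.0], 0.8)]
board_c top [([230.0, 413.0], 0.58), ([310.0, 407.0], 0.55)]
board_c side [([168.0, 353.0], 0.96), ([178.0, 413.0], 0.6)]
dock_mouth top [([225.0, 465.0], 0.76)]
dock_mouth side [([144.0, 356.0], 0.84)]
sauce top [([123.0, 365.0], 0.71), ([131.0, 306.0], 0.6)]
sauce side [([164.0, 266.0], 0.67)]
napkins top [([132.0, 307.0], 0.67)]
napkins side [([208.0, 254.0], 0.71)]
cup top [([144.0, 431.0], 0.9)]
cup side [([141.0, 300.0], 0.78)]
head top [([216.0, 215.0], 0.74)]
head side [([271.0, 312.0], 0.85)]
(239, 177) [0.5051 0.2557 0.0941]
(234, 190) [0.5165 0.2484 0.0452]
(217, 223) [0.5524 0.178  0.046 ]
(228, 417) [ 0.5274 -0.2439  0.0119]
(228, 460) [ 0.5258 -0.3314  0.0323]
(305, 405) [ 0.3606 -0.213   0.01  ]
(300, 200) [3.716e-01 2.385e-01 3.000e-04]
```

View pics/top0c.png

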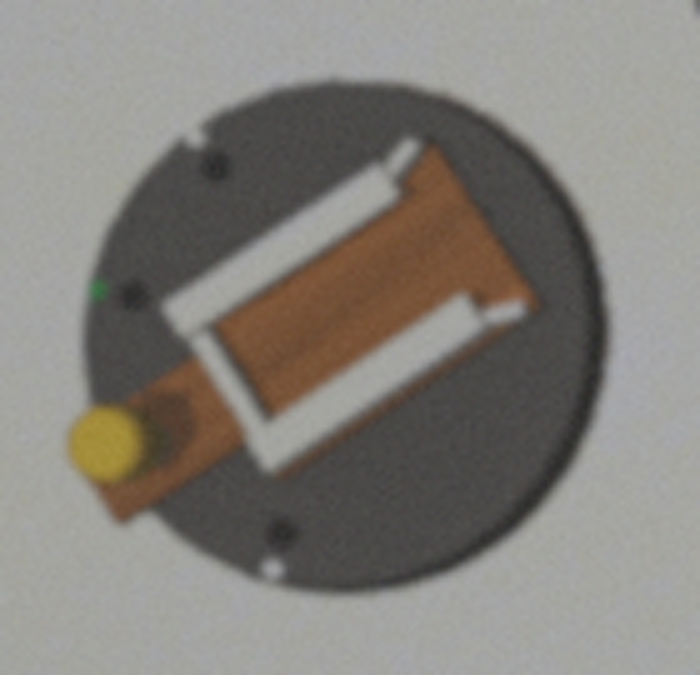

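View pics/top0b.png

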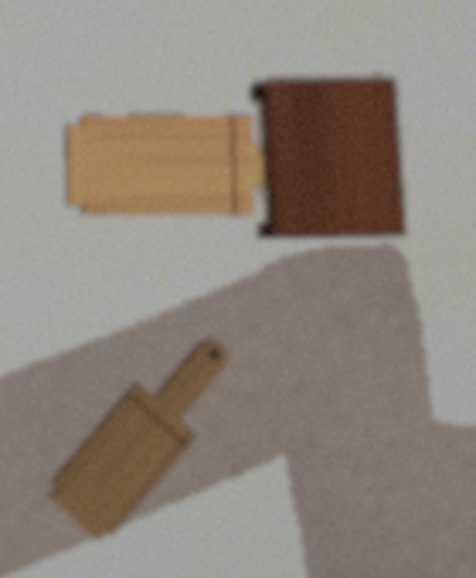

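View pics/side0c.png

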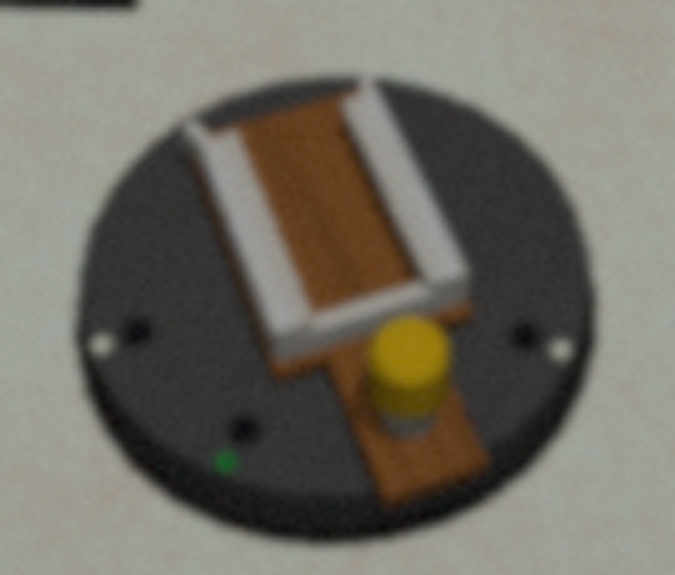

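The light paddle at top-view pixel (228,417), with its handle in the sleeve, is larger than the brown one at (305,407). It is the one meant. The green-dotted hole is at about (209,182), clockwise of the knob at (239,176).

Run:
```python
from h import *
t=cv2.imread("pics/top0.png"); d=np.load("pics/top0.npy"); P=cloud("top",d)
# base disc from depth: z 0.02..0.05
m=(abs(P[...,2]-.032)<.005)&(P[...,1]>.05)&(P[...,1]<.35)
hsv=cv2.cvtColor(t,cv2.COLOR_BGR2HSV)
cs,_=cv2.findContours(((hsv[...,2]<110)&(P[...,1]>.0)&(P[...,1]<.35)&(P[...,0]>.4)&(P[...,0]<.7)&(P[...,2]>.026)).astype(np.uint8),cv2.RETR_EXTERNAL,cv2.CHAIN_APPROX_NONE)
q=np.array([at_z("top",a[1],a[0],.032)[:2] for a in max(cs,key=len)[:,0]])
from scipy.optimize import least_squares
f=least_squares(lambda x:np.linalg.norm(q-x[:2],axis=1)-x[2],[.55,.18,.112],loss="soft_l1",f_scale=.001)
print("disc",f.x)
c=f.x[:2]
for n,(cx,cy),z in [("green",(134,295),.032),("up",(216,165),.032),("low",(282,532),.032),("gdot",(97,290),.032),("wup",(195,137),.032),("wlow",(272,568),.032)]:
    p=at_z("top",150+(cy+.5)/5-.5,155+(cx+.5)/5-.5,z)[:2]; v=p-c; print(n,p.round(4),np.hypot(*v).round(4),np.degrees(np.arctan2(v[1],v[0])).round(1))
y=(hsv[...,0]>20)&(hsv[...,0]<35)&(hsv[...,1]>150)&(P[...,1]>.1)
r,cc=np.nonzero(y); k=at_z("top",r.mean(),cc.mean(),.092)[:2]; kd=np.median(P[y&(abs(P[...,2]-.092)<.006)],0); print("knob",k,kd,len(r))
for k in (k,kd[:2]):
    v=k-c; print(np.hypot(*v),np.degrees(np.arctan2(v[1],v[0])))
# side disc/knob check
s=cv2.imread("pics/side0.png"); hs=cv2.cvtColor(s,cv2.COLOR_BGR2HSV)
print("side knobtop", at_z("side",220+355/5,240+410/5,.092), "gdot",at_z("side",220+462/5,240+226/5,.032),"ghole",at_z("side",220+430/5,240+243/5,.032),"lefth",at_z("side",220+332/5,240+136/5,.032),"right",at_z("side",220+335/5,240+525/5,.032))
# slot axis: inner wood
w=(hsv[...,0]<20)&(hsv[...,1]>100)&(abs(P[...,2]-.044)<.006)&(P[...,1]>.05)
# board
b=(hsv[...,0]<25)&(hsv[...,1]>60)&(abs(P[...,2]-.012)<.006)&(P[...,1]<-.15)&(P[...,0]>.45)
r,cc=np.nonzero(b); print(len(r))
rect=cv2.minAreaRect(np.array([at_z("top",a,b_,.012)[:2] for a,b_ in zip(r,cc)],np.float32)); print("board",rect,cv2.boxPoints(rect))
dk=(abs(P[...,2]-.032)<.006)&(P[...,1]<-.2)&(P[...,0]>.4)&(P[...,0]<.6)
r,cc=np.nonzero(dk); rect=cv2.minAreaRect(np.array([at_z("top",a,b_,.032)[:2] for a,b_ in zip(r,cc)],np.float32)); print("dock",rect,cv2.boxPoints(rect))
for n,rc in [("sauce",(123,367)),("nap",(130,307)),("cup",(144,433))]: print(n,P[rc])
```

```text
disc [0.55651082 0.18420283 0.10943178]
green [0.5727 0.2743] 0.0915 79.8
up [0.6302 0.2398] 0.0923 37.0
low [0.4692 0.2062] 0.0901 165.8
gdot [0.575  0.2907] 0.1081 80.1
wup [0.6428 0.2495] 0.1082 37.1
wlow [0.4538 0.2102] 0.106 165.8
knob [0.50625841 0.25844143] [0.50702687 0.25829117 0.09305778] 138
0.08964750280759735 124.09422916402062
0.08909401436208654 123.73914458681561
side knobtop [0.50435075 0.26611954 0.092     ] gdot [0.57372604 0.29082692 0.032     ] ghole [0.57117329 0.275506   0.032     ] lefth [0.62836566 0.2403481  0.032     ] right [0.46801559 0.20606305 0.032     ]
1672
board ((0.6056728363037109, -0.44767987728118896), (0.1988285779953003, 0.540519654750824), 3.870068073272705) [[ 0.48824432 -0.1847462 ]
 [ 0.52472615 -0.7240333 ]
 [ 0.7231014  -0.71061355]
 [ 0.6866195  -0.17132646]]Traceback (most recent call last):
  File "<stdin>", line 28, in <module>
  File "h.py", line 8, in at_z
    o,v=ray(cam,r,c); return o+v*(z-o[2])/v[2]
        ~~~^^^^^^^^^
  File "h.py", line 5, in ray
    i=camera_info(cam); v=np.linalg.inv(i["mtx"])@np.array([c,r,1.0])
ValueError: time passes only in moves, steps and waits
```

```bash
python3 - <<'E'
from rig import *
import json
json.dump({n:{k:v.tolist() for k,v in camera_info(n).items()} for n in ("top","side")},open("cam.json","w"))
E
sed -i 's/^def ray/import json\n_C={n:{k:np.array(v) for k,v in c.items()} for n,c in json.load(open("cam.json")).items()}\ndef camera_info(n): return _C[n]\ndef ray/' h.py
python3 - <<'E'
from h import *
print(get_obs()["time"])
t=cv2.imread("pics/top0.png"); d=np.load("pics/top0.npy"); P=cloud("top",d); hsv=cv2.cvtColor(t,cv2.COLOR_BGR2HSV)
def rect(m,z,nm):
    n,l,st,_=cv2.connectedComponentsWithStats(m.astype(np.uint8)); i=1+np.argmax(st[1:,4]); 
    r,c=np.nonzero(l==i); q=np.array([at_z("top",a,b,z)[:2] for a,b in zip(r,c)],np.float32); print(nm,st[i]); 
    R_=cv2.minAreaRect(q); print(R_,cv2.boxPoints(R_).round(4).tolist(), q.mean(0)); return q
b=(hsv[...,1]>50)&(abs(P[...,2]-.012)<.005); b[:195]=0;b[260:]=0;b[:,:370]=0;b[:,446:]=0
q=rect(b,.012,"board")
# column-wise midline
for y in np.arange(-.285,-.18,.01):
    k=q[abs(q[:,1]-y)<.005]; print(round(y,3), k[:,0].min().round(4),k[:,0].max().round(4),len(k))
dk=(abs(P[...,2]-.032)<.008); dk[:190]=0;dk[265:]=0;dk[:,:435]=0;dk[:,510:]=0
rect(dk,.032,"dock")
for n,(r,c) in [("sauce",(123,367)),("nap",(130,307)),("cup",(144,433))]:
    w=P[r-28:r+28,c-28:c+28].reshape(-1,3); w=w[w[:,2]>.03]; print(n,w.min(0).round(3),w.max(0).round(3))
# slot: rails bright pixels in top
m=(abs(P[...,2]-.0645)<.008)&(hsv[...,1]<60)&(P[...,1]>.05)&(P[...,1]<.3); 
rect(m,.0645,"rails")
# pivot from holes
H=np.array([[.5727,.2743],[.6302,.2398],[.4692,.2062]])
A=np.c_[2*H,np.ones(3)]; s=np.linalg.solve(A,(H**2).sum(1)); print("holes circle",s[:2],np.sqrt(s[2]+s[:2]@s[:2]))
E
```

```text
1.0
board [ 389  214   57   29 1546]
((0.5275331139564514, -0.24416989088058472), (0.1233324259519577, 0.0619589239358902), 89.62902069091797) [[0.49619999527931213, -0.30559998750686646], [0.5580999851226807, -0.3059999942779541], [0.558899998664856, -0.1826999932527542], [0.4970000088214874, -0.18230000138282776]] [ 0.5272551  -0.24479151]
-0.285 0.4963 0.5581 131
-0.275 0.4963 0.5582 126
-0.265 0.4964 0.5583 128
-0.255 0.4965 0.5584 132
-0.245 0.4965 0.5585 130
-0.235 0.4966 0.5585 129
-0.225 0.4966 0.5586 128
-0.215 0.4967 0.5587 131
-0.205 0.4968 0.5588 127
-0.195 0.4968 0.5588 124
-0.185 0.5035 0.5522 70
dock [ 446  203   43   47 1865]
((0.5304256677627563, -0.3468117415904999), (0.0998372957110405, 0.08640608191490173), 0.828764021396637) [[0.4799000024795532, -0.3043000102043152], [0.4810999929904938, -0.39070001244544983], [0.5809999704360962, -0.38929998874664307], [0.5796999931335449, -0.3028999865055084]] [ 0.5300991  -0.34684125]
sauce [ 0.491 -0.157  0.03 ] [ 0.771 -0.054  0.838]
nap [ 0.491 -0.054  0.03 ] [0.785 0.036 0.838]
cup [ 0.491 -0.305  0.03 ] [ 0.739 -0.054  0.838]
rails [ 187  177   73   67 1057]
((0.5641082525253296, 0.17341828346252441), (0.08995475620031357, 0.1261066496372223), 33.607181549072266) [[0.4916999936103821, 0.20100000500679016], [0.5615000128746033, 0.09600000083446503], [0.6365000009536743, 0.14579999446868896], [0.5666999816894531, 0.2508000135421753]] [0.55892456 0.18097407]
holes circle [0.55778258 0.18427097] 0.09125653976308588
```

```bash
cat > p.py <<'E'
# usage: p.py x y z yawdeg  -> delta in move units from measured pose; also status
import sys
from h import *
o=get_obs(); Rc=R.from_quat(o["tool_rot"]); p=o["position"]
X=Rc.as_matrix()[:,0]; print("t",round(o["time"],2),"pos",p.round(4),"yaw",np.degrees(np.arctan2(X[1],X[0])).round(2),"down",Rc.as_matrix()[:,2].round(4),"F",o["ft_force"].round(2),"M",o["moment"].round(2),"grip",round(o["grip_width"],4),"q6",o["q"][5].round(2))
def delta(t,yaw):
    y=np.radians(yaw); M=np.array([[np.cos(y),np.sin(y),0],[np.sin(y),-np.cos(y),0],[0,0,-1]]).T.T
    M=np.column_stack([[np.cos(y),np.sin(y),0],[np.sin(y),-np.cos(y),0],[0,0,-1]])
    s=Rc.inv().apply(np.array(t)-p)/.025; w=np.degrees((Rc.inv()*R.from_matrix(M)).as_rotvec()); return np.r_[s,w]
a=[float(v) for v in sys.argv[1:]]
for i in range(0,len(a),4): print("delta",a[i:i+4],delta(a[i:i+3],a[i+3]).round(3).tolist())
E
python3 p.py .46 -.1 .23 -10 .507 .2583 .18 34
```

```text
t 1.0 pos [ 0.1918 -0.5948  0.2226] yaw -72.13 down [-0. -0. -1.] F [-1.2   0.18 -0.28] M [ 0.02 -0.08  0.  ] grip 0.0869 q6 -0.18
delta [0.46, -0.1, 0.23, -10.0] [-15.548, -16.285, -0.298, 0.002, -0.001, -62.135]
delta [0.507, 0.2583, 0.18, 34.0] [-28.612, -22.471, 1.702, 0.002, -0.0, -106.135]
```

Call:
carry_out(deltas=[[-1,-2,-2.1,0,0,0,-8],[-1,-4,-4.2,0,0,0,-16],[-1,-6,-6.3,0,0,0,-24],[-1,-8,-8.4,0,0,0,-32],[-1,-10,-10.5,-0.3,0,0,-40],[-1,-12,-12.6,-0.3,0,0,-48],[-1,-14,-14.7,-0.3,0,0,-56],[-1,-15.5,-16.3,-0.3,0,0,-62]], force=40)

```text
time: 1.8
position: [0.3836, -0.2419, 0.2282]
tool_rot: [0.996, -0.086, 0.0, 0.0]
ft_force: [0.6, -0.2, 0.2]
grip_width: 0.0868
```

```bash
python3 p.py .507 .2583 .16 34
```

```text
t 1.8 pos [ 0.3836 -0.2419  0.2282] yaw -9.89 down [ 9.e-04 -7.e-04 -1.e+00] F [ 0.64 -0.16  0.16] M [-0.04 -0.16 -0.01] grip 0.0868 q6 -0.64
delta [0.507, 0.2583, 0.16, 34.0] [1.421, -20.561, 2.72, 0.05, -0.041, -43.893]
```

Call:
carry_out(deltas=[[-1,0,0,0,0,0,0],[-1,0,0,0,0,0,0]])

```text
time: 2.0
position: [0.3835, -0.2428, 0.2282]
tool_rot: [0.996, -0.087, 0.0, 0.001]
ft_force: [0.1, -0.5, -0.2]
grip_width: 0.087
```

```bash
python3 p.py .46 0 .23 10 .507 .2583 .16 34
```

```text
t 2.0 pos [ 0.3835 -0.2428  0.2282] yaw -9.97 down [ 4.0e-04 -1.1e-03 -1.0e+00] F [ 0.05 -0.45 -0.17] M [-0.05 -0.09  0.04] grip 0.087 q6 -0.64
delta [0.46, 0.0, 0.23, 10.0] [1.333, -10.094, -0.083, 0.065, -0.022, -19.972]
delta [0.507, 0.2583, 0.16, 34.0] [1.394, -20.598, 2.706, 0.069, -0.008, -43.972]
```

Call:
carry_out(deltas=[[-1,1.3,-2,0,0,0,-8],[-1,2,-4,0,0,0,-16],[-1,2,-6,0,0,0,-24],[-1,2,-8,0,0,0,-32],[-1,2,-10,0,0,0,-40],[-1,1.8,-12,0,0,0,-44],[-1,1.7,-14,0,0,0,-44],[-1,1.6,-16,0.5,0,0,-44]])

```text
time: 2.8
position: [0.4934, 0.1304, 0.219]
tool_rot: [0.957, 0.29, 0.002, 0.001]
ft_force: [1.0, 1.0, -0.3]
grip_width: 0.087
```

```bash
python3 p.py .507 .2583 .14 34
```

```text
t 2.8 pos [0.4934 0.1304 0.219 ] yaw 33.66 down [ 4.4e-03 -4.0e-04 -1.0e+00] F [ 1.01  0.98 -0.29] M [ 0.01 -0.19  0.  ] grip 0.087 q6 -0.55
delta [0.507, 0.2583, 0.14, 34.0] [3.278, -3.967, 3.161, 0.159, -0.197, -0.341]
```

Call:
carry_out(deltas=[[-1,1.1,-1.3,0,0,0,-0.3],[-1,2.2,-2.6,1,0,0,-0.3],[-1,3.28,-3.97,2,0,0,-0.3],[-1,3.28,-3.97,3,0,0,-0.3],[-1,3.28,-3.97,3.16,0,0,-0.3],[-1,3.28,-3.97,3.16,0,0,-0.3]])

```text
time: 3.4
position: [0.5042, 0.2567, 0.1382]
tool_rot: [0.956, 0.293, -0.001, 0.0]
ft_force: [-0.1, -0.3, 0.2]
grip_width: 0.087
```

```bash
python3 p.py .507 .2583 .07 34
python3 - <<'E'
from h import *
p,d=snap("side","s1",(200,330,230,390),5)
E
```

```text
t 3.4 pos [0.5042 0.2567 0.1382] yaw 34.02 down [-0.002 -0.001 -1.   ] F [-0.07 -0.29  0.22] M [-0.03 -0.17  0.02] grip 0.087 q6 -0.32
delta [0.507, 0.2583, 0.07, 34.0] [0.134, 0.009, 2.726, -0.015, 0.126, 0.02]
```

View pics/s1.png

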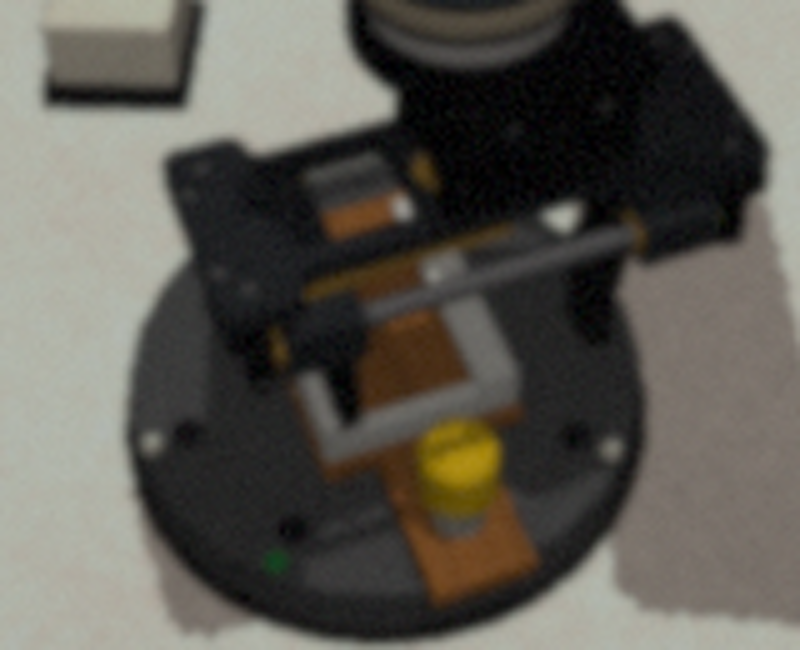

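Call:
carry_out(deltas=[[-1,0.13,0,1.2,0,0,0],[-1,0.13,0,2.4,0,0,0],[-1,0.13,0,2.7,0,0,0],[-1,0.13,0,2.7,0,0,0],[0.3,0.13,0,2.7,0,0,0],[1,0.13,0,2.7,0,0,0],[1,0.13,0,2.7,0,0,0],[1,0.13,0,2.7,0,0,0]], force=40)

```text
time: 4.25
position: [0.507, 0.2604, 0.0724]
tool_rot: [0.956, 0.294, 0.001, 0.0]
ft_force: [1.0, -0.5, 0.9]
grip_width: 0.0629
```

```bash
python3 p.py
```

```text
t 4.25 pos [0.507  0.2604 0.0724] yaw 34.17 down [ 1.6e-03  5.0e-04 -1.0e+00] F [ 1.   -0.55  0.89] M [ 0.06 -0.12  0.05] grip 0.0629 q6 -0.32
```

Call:
carry_out(deltas=[[1,0,0,0,0,0,0],[1,0,0,0,0,0,0],[1,0,0,0,0,0,0],[1,0,0,0,0,0,0],[1,0,0,0,0,0,0]])

```text
time: 4.75
position: [0.5065, 0.2603, 0.0714]
tool_rot: [0.956, 0.294, 0.0, -0.0]
ft_force: [-0.2, -0.4, -0.3]
grip_width: 0.0314
```

```bash
python3 p.py
```

```text
t 4.75 pos [0.5065 0.2603 0.0714] yaw 34.17 down [ 0.e+00  1.e-04 -1.e+00] F [-0.21 -0.42 -0.3 ] M [ 0.06 -0.16  0.05] grip 0.0314 q6 -0.32
```

Call:
carry_out(deltas=[[1,0,0,-0.2,0,0,0],[1,0,0,-0.4,0,0,0],[1,0,0,-0.6,0,0,0],[1,0,0,-0.72,0,0,0],[1,0,0,-0.72,0,0,0],[1,0,0,-0.72,0,0,0]])

```text
time: 5.35
position: [0.5063, 0.2602, 0.0893]
tool_rot: [0.956, 0.294, -0.0, -0.0]
ft_force: [2.7, 1.1, -9.3]
grip_width: 0.0309
```

```bash
python3 p.py
python3 - <<'E'
from h import *
p,d=snap("side","s2",(200,330,230,390),5)
E
```

```text
t 5.35 pos [0.5063 0.2602 0.0893] yaw 34.16 down [-3.e-04 -1.e-04 -1.e+00] F [ 2.74  1.07 -9.33] M [ 0.2  -0.48  0.19] grip 0.0309 q6 -0.32
```

View pics/s2.png

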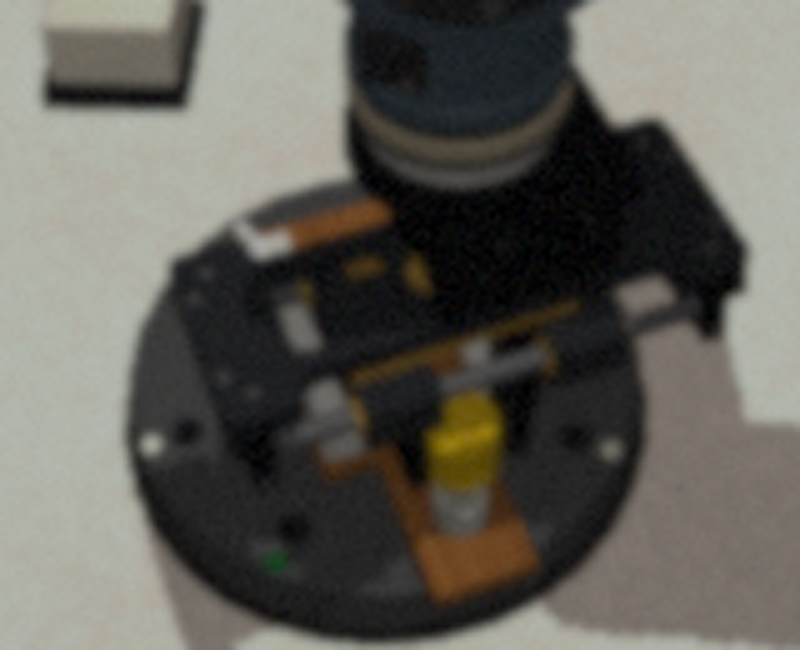

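Call:
carry_out(deltas=[[1,0.32,0.014,0,0,0,5],[1,0.638,0.056,0,0,0,10],[1,0.95,0.125,0,0,0,15],[1,1.256,0.221,0,0,0,20],[1,1.552,0.344,0,0,0,25],[1,1.836,0.492,0,0,0,30],[1,2.053,0.628,0,0,0,34],[1,2.053,0.628,0,0,0,34]])

```text
time: 6.2
position: [0.5571, 0.2753, 0.0886]
tool_rot: [1.0, 0.001, -0.001, 0.001]
ft_force: [-1.6, -0.1, -9.6]
grip_width: 0.0309
```

```bash
python3 p.py
python3 - <<'E'
from h import *
p,d=snap("side","s3",(200,330,230,390),5)
E
```

```text
t 6.2 pos [0.5571 0.2753 0.0886] yaw 0.12 down [-0.0026 -0.0011 -1.    ] F [-1.62 -0.07 -9.64] M [-0.16 -0.37  0.03] grip 0.0309 q6 0.28
```

View pics/s3.png

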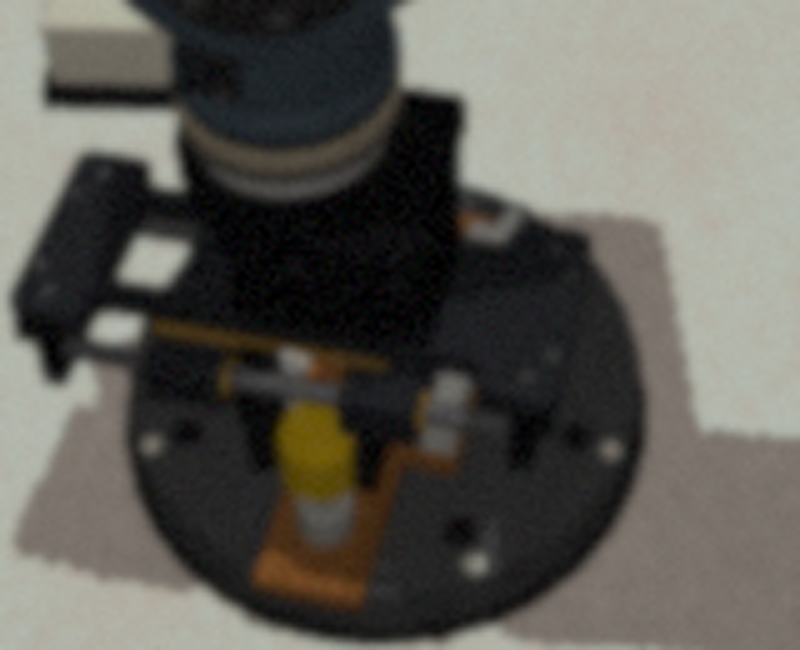

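Call:
carry_out(deltas=[[1,0,0,0.1,0,0,0],[1,0,0,0.22,0,0,0],[0.15,0,0,0.22,0,0,0],[0.15,0,0,0.22,0,0,0],[0.15,0,0,0.4,0,0,0],[0.15,0,0,0.66,0,0,0],[0.15,0,0,0.66,0,0,0]])

```text
time: 6.95
position: [0.5574, 0.2761, 0.0723]
tool_rot: [1.0, 0.002, -0.0, 0.0]
ft_force: [-1.0, 0.4, -0.1]
grip_width: 0.0369
```

```bash
python3 p.py
python3 - <<'E'
from h import *
p,d=snap("side","s4",(200,330,230,390),5)
E
```

```text
t 6.95 pos [0.5574 0.2761 0.0723] yaw 0.17 down [-8.e-04 -1.e-04 -1.e+00] F [-1.03  0.43 -0.12] M [-0.01 -0.06  0.04] grip 0.0369 q6 0.28
```

View pics/s4.png

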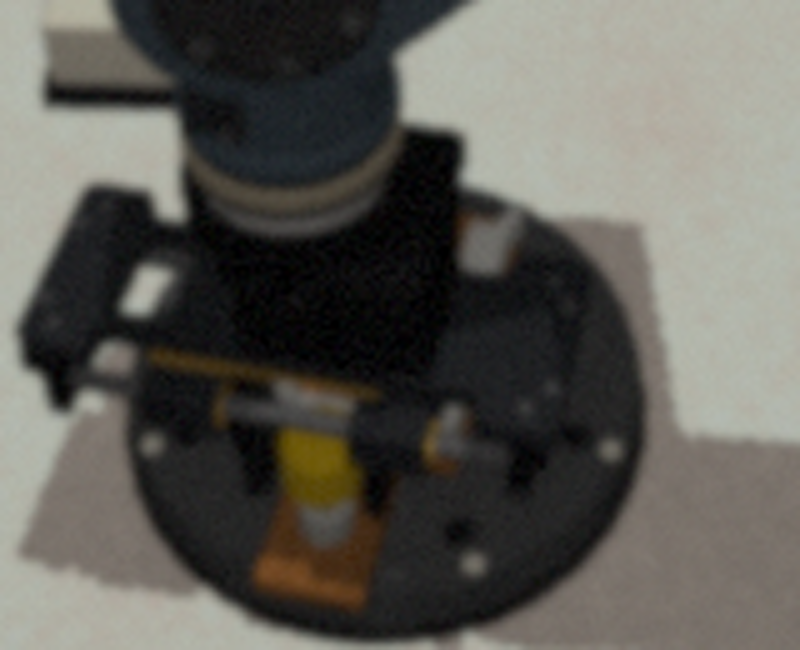

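Call:
carry_out(deltas=[[0.15,0.128,0.002,0,0,0,2],[0.15,0.257,0.009,0,0,0,4],[0.15,0.385,0.02,0,0,0,6],[0.15,0.385,0.02,0,0,0,6]])

```text
time: 7.4
position: [0.564, 0.2753, 0.0724]
tool_rot: [0.999, -0.051, -0.004, 0.001]
ft_force: [-3.3, 0.4, 1.0]
grip_width: 0.0371
```

```bash
python3 p.py
```

```text
t 7.4 pos [0.564  0.2753 0.0724] yaw -5.86 down [-0.0073 -0.0013 -1.    ] F [-3.27  0.39  0.96] M [-0.02  0.38 -0.03] grip 0.0371 q6 0.38
```

Call:
carry_out(deltas=[[0.15,0.064,0.001,0,0,0,1],[0.15,0.128,0.002,0,0,0,2],[0.15,0.128,0.002,0,0,0,2]])

```text
time: 7.7
position: [0.5694, 0.2752, 0.0725]
tool_rot: [0.998, -0.069, -0.001, 0.0]
ft_force: [-1.6, 0.9, -1.0]
grip_width: 0.0373
```

```bash
python3 p.py
```

```text
t 7.7 pos [0.5694 0.2752 0.0725] yaw -7.86 down [-2.2e-03 -3.0e-04 -1.0e+00] F [-1.57  0.93 -0.96] M [ 0.    0.14 -0.04] grip 0.0373 q6 0.41
```

Call:
carry_out(deltas=[[0.15,0.064,0.001,0,0,0,1],[0.15,0.128,0.002,0,0,0,2],[0.15,0.128,0.002,0,0,0,2]])

```text
time: 8.0
position: [0.5751, 0.2748, 0.0732]
tool_rot: [0.996, -0.086, 0.001, -0.0]
ft_force: [-0.4, -0.5, 0.2]
grip_width: 0.037
```

```bash
python3 p.py
python3 - <<'E'
from h import *
p,d=snap("side","s5",(200,330,230,390),5)
E
```

```text
t 8.0 pos [0.5751 0.2748 0.0732] yaw -9.89 down [ 2.2e-03  5.0e-04 -1.0e+00] F [-0.38 -0.5   0.16] M [-0.03 -0.05 -0.04] grip 0.037 q6 0.44
```

View pics/s5.png

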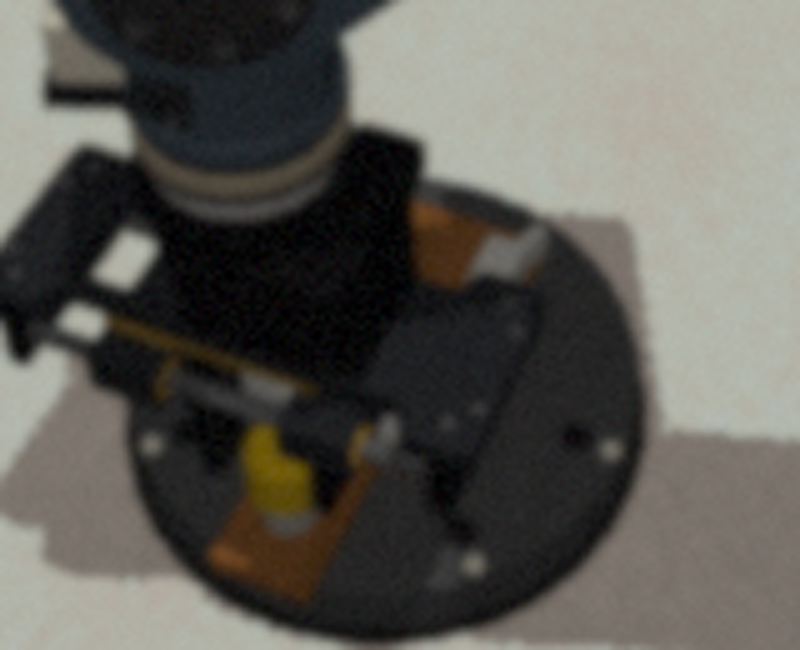

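Call:
carry_out(deltas=[[0.15,0.064,0.001,0,0,0,1],[0.15,0.096,0.001,0,0,0,1.5],[0.15,0.096,0.001,0,0,0,1.5]])

```text
time: 8.35
position: [0.5761, 0.2743, 0.0731]
tool_rot: [0.995, -0.099, -0.0, -0.0]
ft_force: [-0.3, 0.2, 0.1]
grip_width: 0.0369
```

```bash
python3 p.py
```

```text
t 8.35 pos [0.5761 0.2743 0.0731] yaw -11.36 down [-1.e-04  1.e-04 -1.e+00] F [-0.35  0.21  0.13] M [-0.07  0.14 -0.03] grip 0.0369 q6 0.47
```

Call:
carry_out(deltas=[[0.15,0.064,0.001,0,0,0,1],[0.15,0.128,0.002,0,0,0,2],[0.15,0.128,0.002,0,0,0,2]])

```text
time: 8.65
position: [0.5764, 0.2736, 0.0729]
tool_rot: [0.993, -0.117, -0.003, 0.001]
ft_force: [-5.6, 0.7, 5.1]
grip_width: 0.0371
```

```bash
python3 p.py
```

```text
t 8.65 pos [0.5764 0.2736 0.0729] yaw -13.4 down [-6.3e-03 -6.0e-04 -1.0e+00] F [-5.6   0.72  5.06] M [0.07 1.02 0.04] grip 0.0371 q6 0.5
```

Call:
carry_out(deltas=[[0.15,-0.16,0,0,0,0,-2.5],[-0.5,-0.16,0,0,0,0,-2.5],[-0.5,-0.16,0,0,0,0,-2.5],[-0.5,-0.16,0,-0.3,0,0,-2.5],[-0.5,-0.16,0,-2,0,0,-2.5],[-0.5,-0.16,0,-4,0,0,-2.5],[-0.5,-0.16,6,-5,0,0,-2.5],[-0.5,-0.16,6,-5,0,0,-2.5]])

```text
time: 9.45
position: [0.5543, 0.1786, 0.1922]
tool_rot: [0.996, -0.093, 0.003, -0.0]
ft_force: [-0.3, -1.3, -0.9]
grip_width: 0.0651
```

```bash
python3 p.py
python3 - <<'E'
from h import *
p,d=snap("side","s6",(200,330,230,390),5)
p,d=snap("top","t6",(150,285,155,295),5)
E
```

```text
t 9.45 pos [0.5543 0.1786 0.1922] yaw -10.68 down [ 6.6e-03  4.0e-04 -1.0e+00] F [-0.34 -1.32 -0.92] M [-0.03 -0.07  0.  ] grip 0.0651 q6 0.31
```

View pics/s6.png

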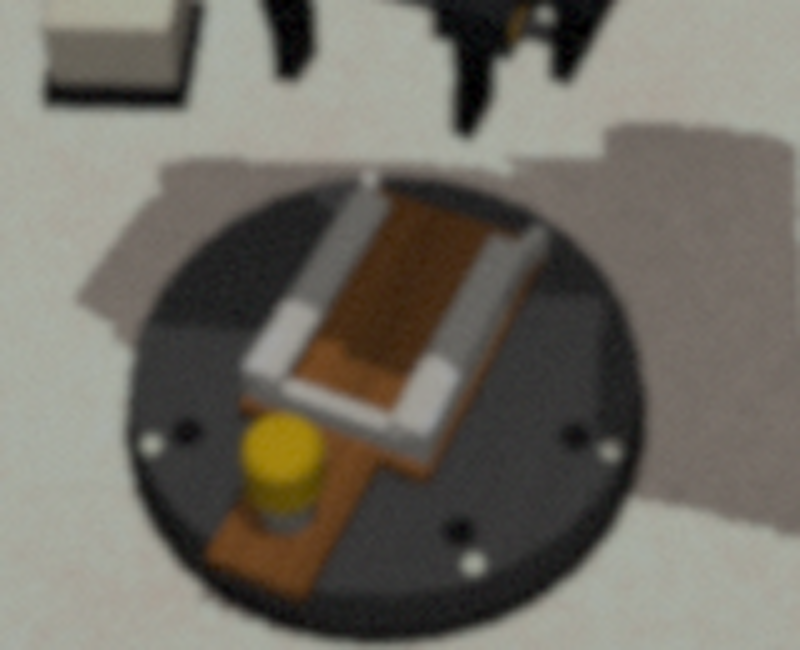

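View pics/t6.png

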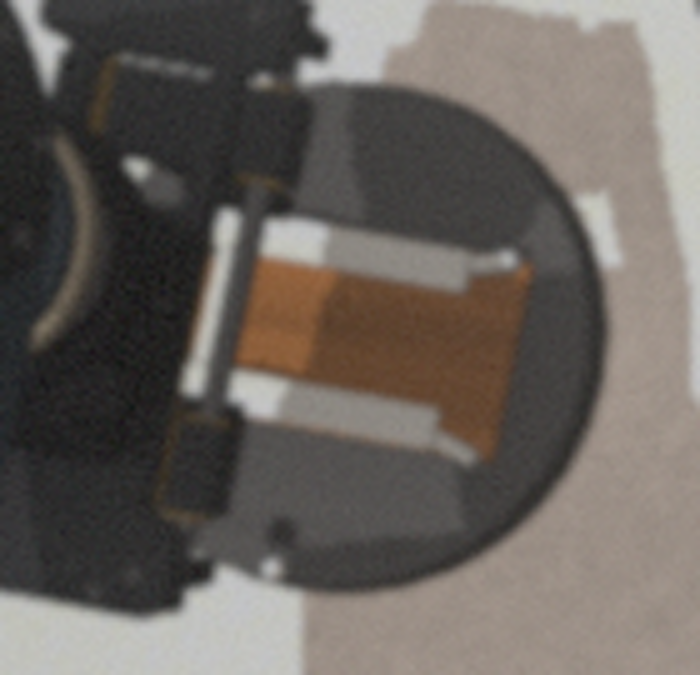

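```bash
python3 - <<'E'
from h import *
t=cv2.imread("pics/top0.png"); d=np.load("pics/top0.npy"); P=cloud("top",d)
s=np.load("pics/side0.npy"); S=cloud("side",s)
for nm,(x0,x1,y0,y1) in dict(sauce=(.58,.8,-.2,-.09),nap=(.58,.8,-.05,.1),cup=(.58,.8,-.36,-.2)).items():
    for C in (P,S):
        w=C.reshape(-1,3); w=w[(w[:,0]>x0)&(w[:,0]<x1)&(w[:,1]>y0)&(w[:,1]<y1)&(w[:,2]>.02)&(w[:,2]<.2)]
        print(nm,len(w),w.min(0).round(3),w.max(0).round(3))
# knob now from side depth
s=np.load("pics/s6.npy"); S=cloud("side",s); im=cv2.cvtColor(cv2.imread("pics/s6_raw.png"),cv2.COLOR_BGR2HSV)
y=(im[...,0]>20)&(im[...,0]<35)&(im[...,1]>150)&(S[...,1]>.2)
w=S[y]; print("knob now z",np.percentile(w[:,2],[5,50,90,97]).round(4)); top=w[w[:,2]>np.percentile(w[:,2],90)-.004]; print(top.mean(0))
s=np.load("pics/side0.npy"); S=cloud("side",s); im=cv2.cvtColor(cv2.imread("pics/side0.png"),cv2.COLOR_BGR2HSV)
y=(im[...,0]>20)&(im[...,0]<35)&(im[...,1]>150)&(S[...,1]>.2)
w=S[y]; print("knob at start z",np.percentile(w[:,2],[5,50,90,97]).round(4))
E
python3 p.py .5275 -.05 .2 0 .5275 -.25 .2 0
```

```text
sauce 795 [ 0.722 -0.157  0.02 ] [ 0.771 -0.105  0.154]
sauce 696 [ 0.72  -0.147  0.02 ] [ 0.773 -0.101  0.153]
nap 1168 [ 0.581 -0.038  0.02 ] [0.785 0.1   0.061]
nap 791 [ 0.58  -0.038  0.02 ] [0.782 0.1   0.059]
cup 913 [ 0.58 -0.35  0.02] [ 0.739 -0.23   0.09 ]
cup 625 [ 0.663 -0.306  0.02 ] [ 0.737 -0.229  0.088]
knob now z [0.067  0.0912 0.0941 0.3579]
[0.56718221 0.26656033 0.12801355]
knob at start z [0.0694 0.0909 0.0934 0.0941]
t 9.55 pos [0.5522 0.174  0.1915] yaw -11.12 down [ 0.0013 -0.002  -1.    ] F [-0.    0.2  -0.16] M [ 0.04 -0.11 -0.04] grip 0.0648 q6 0.31
delta [0.5275, -0.05, 0.2, 0.0] [0.758, 8.984, -0.325, 0.109, -0.088, -11.124]
delta [0.5275, -0.25, 0.2, 0.0] [2.302, 16.833, -0.308, 0.109, -0.088, -11.124]
```

Call:
carry_out(deltas=[[-1,0.2,2,-0.3,0,0,-5],[-1,0.5,4,-0.3,0,0,-11],[-1,0.7,6,-0.3,0,0,-11],[-1,0.9,8,-0.3,0,0,-11],[-1,1.1,10,-0.3,0,0,-11],[-1,1.4,12,-0.3,0,0,-11],[-1,1.8,14,-0.3,0,0,-11],[-1,2.1,16,-0.3,0,0,-11]])

```text
time: 10.35
position: [0.5298, -0.2221, 0.1974]
tool_rot: [1.0, 0.001, 0.001, 0.0]
ft_force: [1.4, 0.8, -0.1]
grip_width: 0.0871
```

```bash
python3 p.py .5275 -.245 .1 0;python3 - <<'E'
from h import *
p,d=snap("top","t7",(150,285,155,295),5)
# slot rails & knob
im=cv2.cvtColor(p[:,:,::-1].copy(),cv2.COLOR_BGR2HSV); P=cloud("top",d)
m=(abs(P[...,2]-.0645)<.008)&(P[...,1]>.05)&(P[...,1]<.3)&(P[...,0]>.45)&(P[...,0]<.67)&(im[...,1]<60)
r,c=np.nonzero(m); print(len(r)); q=np.array([at_z("top",a,b,.0645)[:2] for a,b in zip(r,c)],np.float32); R_=cv2.minAreaRect(q);print(R_,cv2.boxPoints(R_).round(4).tolist())
y=(im[...,0]>20)&(im[...,0]<35)&(im[...,1]>150)&(P[...,1]>.2); r,c=np.nonzero(y); print("knob",at_z("top",r.mean(),c.mean(),.092),np.median(P[y],0))
E
```

```text
t 10.35 pos [ 0.5298 -0.2221  0.1974] yaw 0.12 down [ 1.8e-03 -6.0e-04 -1.0e+00] F [ 1.41  0.81 -0.08] M [-0.02 -0.14  0.01] grip 0.0871 q6 -0.59
delta [0.5275, -0.245, 0.1, 0.0] [-0.101, 0.912, 3.896, 0.032, -0.104, 0.117]
989
((0.5537463426589966, 0.17163340747356415), (0.12720522284507751, 0.08958902955055237), 79.14586639404297) [[0.49779999256134033, 0.11760000139474869], [0.5857999920845032, 0.1006999984383583], [0.6097000241279602, 0.2257000058889389], [0.5217000246047974, 0.24250000715255737]]
knob [0.57294853 0.27176268 0.092     ] [0.57218893 0.27130329 0.09314951]
```

View pics/t7.png

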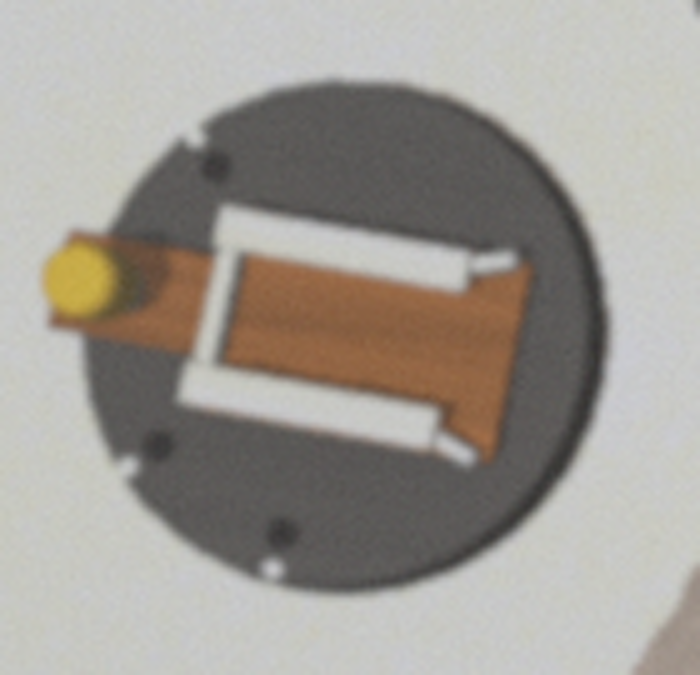

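Run:
```python
from h import *
im=cv2.imread("pics/t7_raw.png"); g=cv2.cvtColor(im,cv2.COLOR_BGR2GRAY); hsv=cv2.cvtColor(im,cv2.COLOR_BGR2HSV)
# rectify to z=.0645 plane, 0.5 mm/px, axes rotated so slot heading h is along columns
pv=np.array([.557,.184]); h=np.radians(80.)
ax=np.array([np.cos(h),np.sin(h)]); ay=np.array([-np.sin(h),np.cos(h)])
U=np.arange(-90,60,.5)/1000; V=np.arange(-60,60,.5)/1000
W=pv+U[None,:,None]*ax+V[:,None,None]*ay
q=np.array([proj("top",[*w,.0645]) for w in W.reshape(-1,2)]).reshape(W.shape).astype(np.float32)
rec=cv2.remap(im,q[...,1],q[...,0],cv2.INTER_CUBIC); cv2.imwrite("pics/rec.png",cv2.resize(rec,None,fx=2.6,fy=2.4))
sat=cv2.cvtColor(rec,cv2.COLOR_BGR2HSV)[...,2].astype(float); s=cv2.cvtColor(rec,cv2.COLOR_BGR2HSV)[...,1].astype(float)
gr=rec.min(-1).astype(float) # blue-ish min: bright for aluminium, low for wood/dark
gr=cv2.GaussianBlur(gr,(0,0),1.5)
rows={"lo":[], "li":[], "ri":[], "ro":[]}
dV=np.gradient(gr,axis=0)
for u in range(-45,30,3):
    k=int(np.argmin(abs(U*1000-u))); col=dV[:,k]
    def pk(lo,hi,sg):
        a=np.where((V*1000>=lo)&(V*1000<=hi))[0]; i=a[np.argmax(sg*col[a])]
        y0,y1,y2=col[i-1:i+2]; return V[i]*1000+.5*(.5*(y0-y2)/(y0-2*y1+y2))
    rows["lo"].append((u,pk(-50,-36,1))); rows["li"].append((u,pk(-32,-18,-1))); rows["ri"].append((u,pk(18,32,1))); rows["ro"].append((u,pk(36,50,-1)))
for k,v in rows.items():
    v=np.array(v); f=np.polyfit(*v.T,1); res=v[:,1]-np.polyval(f,v[:,0]); ok=abs(res-np.median(res))<.8; f=np.polyfit(*v[ok].T,1); print(k,"heading off deg",np.degrees(np.arctan(f[0])).round(2),"offset@pivot mm",f[1].round(2),ok.sum(),"at mouth",np.polyval(f,-60).round(2))
```

```text
lo heading off deg -0.84 offset@pivot mm -42.09 25 at mouth -41.21
li heading off deg -1.07 offset@pivot mm -23.53 25 at mouth -22.41
ri heading off deg -1.03 offset@pivot mm 24.96 25 at mouth 26.03
ro heading off deg -1.16 offset@pivot mm 43.22 25 at mouth 44.44
```

View pics/rec.png

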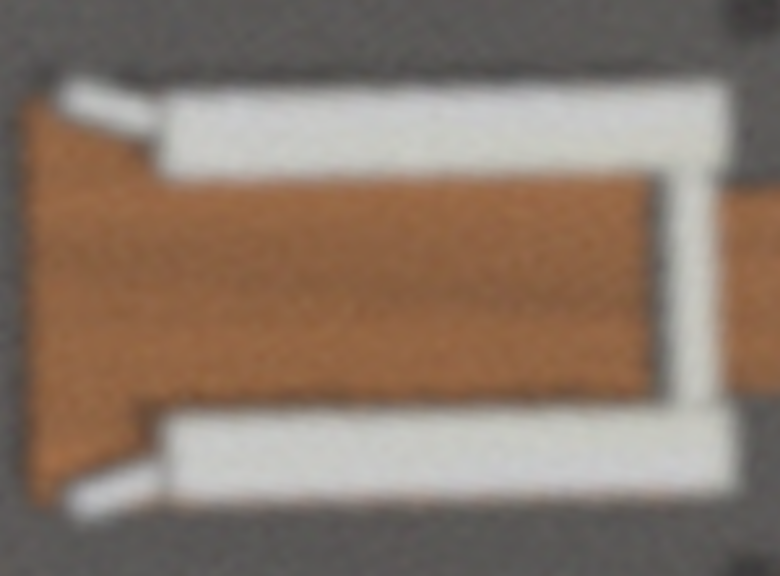

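Call:
carry_out(deltas=[[-1,-0.1,0.91,1,0,0,0],[-1,-0.1,0.91,3,0,0,0],[-1,-0.1,0.91,5,0,0,0],[-1,-0.1,0.91,6.5,0,0,0],[-1,-0.1,0.91,7,0,0,0],[-1,-0.1,0.91,7,0,0,0]], force=20)

```text
time: 11.0
position: [0.5262, -0.2419, 0.0204]
tool_rot: [1.0, 0.001, -0.001, -0.001]
ft_force: [0.5, -0.0, 0.4]
grip_width: 0.087
```

```bash
python3 p.py .5275 -.245 .004 0
```

```text
t 11.0 pos [ 0.5262 -0.2419  0.0204] yaw 0.16 down [-0.0027  0.002  -1.    ] F [ 0.55 -0.02  0.43] M [-0.03 -0.08 -0.02] grip 0.087 q6 -0.63
delta [0.5275, -0.245, 0.004, 0.0] [0.053, 0.125, 0.654, -0.116, 0.152, 0.161]
```

Call:
carry_out(deltas=[[-1,0.04,0.08,0.4,0,0,0],[-1,0.04,0.08,0.62,0,0,0],[0.5,0.04,0.08,0.62,0,0,0],[0.5,0.04,0.08,0.62,0,0,0],[0.5,0.04,0.08,0.62,0,0,0],[0.5,0.04,0.08,0.62,0,0,0],[0.5,0.04,0.08,0.62,0,0,0]])

```text
time: 11.7
position: [0.5278, -0.2448, 0.007]
tool_rot: [1.0, 0.001, 0.0, 0.0]
ft_force: [-0.9, 0.3, 3.1]
grip_width: 0.0638
```

```bash
python3 p.py
```

```text
t 11.7 pos [ 0.5278 -0.2448  0.007 ] yaw 0.16 down [ 4.e-04 -3.e-04 -1.e+00] F [-0.86  0.33  3.07] M [-0.    0.08 -0.  ] grip 0.0638 q6 -0.63
```

Call:
carry_out(deltas=[[0.5,0,-0.3,-0.06,0,0,0],[0.5,0,-0.8,-0.06,0,0,0],[0.5,0,-1.5,-0.06,0,0,0],[0.5,0,-2.3,-0.06,0,0,0],[0.5,0,-3.1,-0.06,0,0,0],[0.5,0,-3.9,-0.06,0,0,0],[0.5,0,-4.4,-0.06,0,0,0],[0.5,0,-4.4,0,0,0,0]])

```text
time: 12.5
position: [0.5259, -0.1306, 0.0068]
tool_rot: [1.0, 0.002, -0.002, -0.002]
ft_force: [-0.7, 11.4, 18.4]
grip_width: 0.0636
```

```bash
python3 p.py
```

```text
t 12.5 pos [ 0.5259 -0.1306  0.0068] yaw 0.25 down [-0.0032  0.0036 -1.    ] F [-0.74 11.4  18.35] M [ 2.04  0.14 -0.05] grip 0.0636 q6 -0.46
```

Call:
carry_out(deltas=[[-1,0,0,0,0,0,0],[-1,0,0,0,0,0,0],[-1,0,0,0,0,0,0],[-1,0,0,-1,0,0,0],[-1,0,0,-3,0,0,0],[-1,0,1.5,-4,0,0,0],[-1,0,3,-4,0,0,0],[-1,0,3.9,-4,0,0,0]])

```text
time: 13.3
position: [0.5289, -0.2362, 0.1081]
tool_rot: [1.0, 0.001, 0.002, 0.002]
ft_force: [-1.1, -0.8, -0.2]
grip_width: 0.0872
```

```bash
python3 p.py
python3 - <<'E'
from h import *
p,d=snap("top","t8"); p,d=snap("side","s8")
for c in ("top","side"): print([(np.round(x["pixel"]).tolist(),round(x["score"],2)) for x in spot_in(c,"board_c")])
E
```

```text
t 13.3 pos [ 0.5289 -0.2362  0.1081] yaw 0.07 down [ 0.0042 -0.0038 -1.    ] F [-1.08 -0.83 -0.17] M [-0.   -0.09  0.01] grip 0.0872 q6 -0.61
[([324.0, 399.0], 0.65), ([230.0, 371.0], 0.63)]
[([180.0, 413.0], 0.97), ([188.0, 346.0], 0.93)]
```

View pics/t8.png

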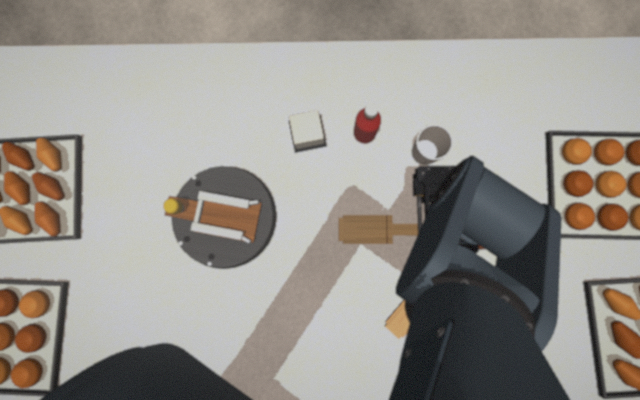

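View pics/s8.png

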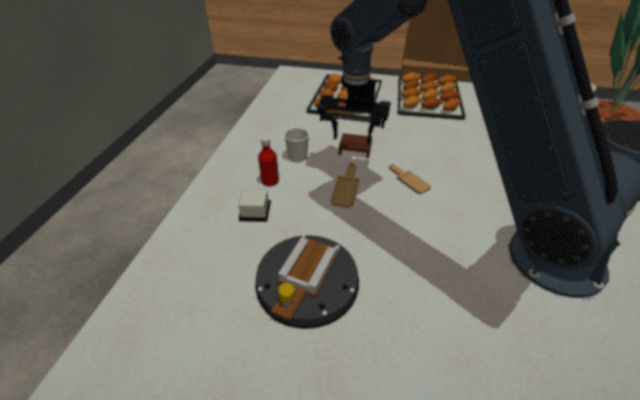

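Run:
```python
from h import *
im=cv2.imread("pics/t8_raw.png"); d=np.load("pics/t8.npy"); P=cloud("top",d); hsv=cv2.cvtColor(im,cv2.COLOR_BGR2HSV)
m=(hsv[...,1]>70)&(abs(P[...,2]-.012)<.006); m[:205]=0;m[255:]=0;m[:,:325]=0;m[:,418:]=0
r,c=np.nonzero(m); q=np.array([at_z("top",a,b,.012)[:2] for a,b in zip(r,c)],np.float32)
print("y range",q[:,1].min(),q[:,1].max())
mid=[]
for y in np.arange(-.2,-.06,.008):
    k=q[abs(q[:,1]-y)<.004]
    if len(k): print(round(y,3),k[:,0].min().round(4),k[:,0].max().round(4),((k[:,0].min()+k[:,0].max())/2).round(4))
b=q[(q[:,1]<-.085)&(q[:,1]>-.155)]; ys=np.round(b[:,1]/.004)
mm=np.array([[k*.004,(b[ys==k][:,0].min()+b[ys==k][:,0].max())/2] for k in np.unique(ys)]); f=np.polyfit(mm[:,0],mm[:,1],1); print("dx/dy",f, "x at -.23",np.polyval(f,-.23))
s=cv2.imread("pics/s8_raw.png"); save(s,"s8c",(110,220,300,440),5); save(im,"t8c",(190,270,320,450),6)
```

```text
y range -0.24194445 -0.07114176
-0.2 0.5144 0.5366 0.5255
-0.192 0.4991 0.5389 0.519
-0.184 0.4947 0.5567 0.5257
-0.176 0.4948 0.5568 0.5258
-0.168 0.4948 0.5568 0.5258
-0.16 0.4949 0.5569 0.5259
-0.152 0.4949 0.557 0.5259
-0.144 0.495 0.557 0.526
-0.136 0.495 0.5571 0.5261
-0.128 0.4951 0.5571 0.5261
-0.12 0.4951 0.5572 0.5262
-0.112 0.4952 0.5573 0.5262
-0.104 0.4952 0.5573 0.5263
-0.096 0.4953 0.5574 0.5263
-0.088 0.4953 0.5575 0.5264
-0.08 0.4954 0.5553 0.5253
-0.072 0.502 0.5509 0.5265
dx/dy [0.23433894 0.55429114] x at -.23 0.5003931876366926
```

View pics/s8c.png

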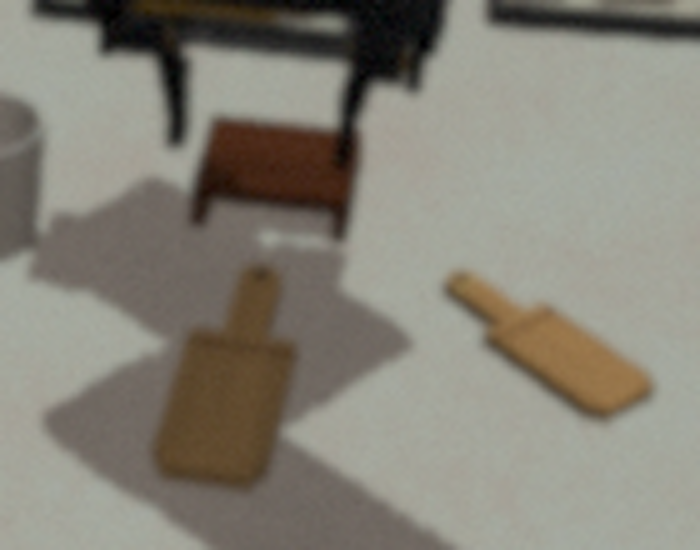

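View pics/t8c.png

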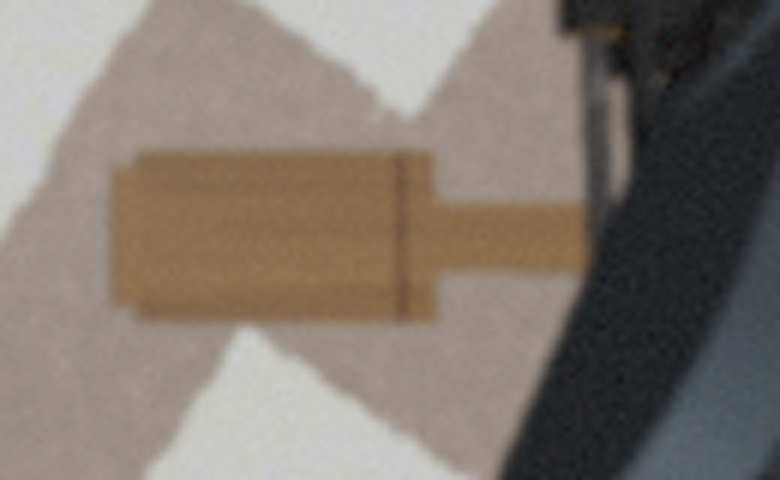

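```bash
python3 p.py .5257 -.228 .005 0
```

```text
t 13.5 pos [ 0.527  -0.2327  0.1061] yaw 0.04 down [-8.e-04  8.e-04 -1.e+00] F [-0.09  0.58  0.45] M [-0.02 -0.09 -0.02] grip 0.0868 q6 -0.61
delta [0.5257, -0.228, 0.005, 0.0] [-0.049, -0.183, 4.043, -0.048, 0.043, 0.044]
```

Call:
carry_out(deltas=[[-0.3,-0.05,-0.18,1.2,0,0,0],[-0.3,-0.05,-0.18,2.6,0,0,0],[-0.3,-0.05,-0.18,3.6,0,0,0],[-0.3,-0.05,-0.18,4,0,0,0],[-0.3,-0.05,-0.18,4,0,0,0],[-0.3,-0.05,-0.18,4,0,0,0]], force=45)

```text
time: 14.1
position: [0.5268, -0.2274, 0.0069]
tool_rot: [1.0, 0.002, 0.0, 0.0]
ft_force: [0.4, -0.4, -0.1]
grip_width: 0.0572
```

```bash
python3 p.py .5257 -.228 .004 0
```

```text
t 14.1 pos [ 0.5268 -0.2274  0.0069] yaw 0.2 down [ 6.e-04 -3.e-04 -1.e+00] F [ 0.4  -0.39 -0.09] M [ 0.04 -0.12  0.02] grip 0.0572 q6 -0.61
delta [0.5257, -0.228, 0.004, 0.0] [-0.045, 0.022, 0.118, 0.017, -0.032, 0.2]
```

Call:
carry_out(deltas=[[-0.3,-0.02,0,0.08,0,0,0],[1,-0.02,0,0.08,0,0,0],[1,-0.02,0,0.08,0,0,0],[1,-0.02,0,0.08,0,0,0],[1,-0.02,0,0.08,0,0,0],[1,-0.02,0,0.08,0,0,0],[1,-0.02,0,0.08,0,0,0],[1,-0.02,0,0.08,0,0,0]])

```text
time: 14.9
position: [0.5259, -0.2278, 0.0046]
tool_rot: [1.0, 0.001, 0.0, 0.0]
ft_force: [-0.1, 0.3, 2.0]
grip_width: 0.0252
```

```bash
python3 p.py
```

```text
t 14.9 pos [ 0.5259 -0.2278  0.0046] yaw 0.16 down [ 2.e-04 -1.e-04 -1.e+00] F [-0.11  0.35  1.96] M [-0.05 -0.02 -0.03] grip 0.0252 q6 -0.61
```

Call:
carry_out(deltas=[[1,0,0,-0.3,0,0,0],[1,0,0,-1,0,0,0],[1,0,0,-2,0,0,0],[1,0,-1,-3,0,0,3],[1,-0.2,-2.5,-3,0,0,7],[1,-0.4,-4.2,-3,0,0,11],[1,-0.7,-5.6,-3,0,0,11],[1,-0.7,-5.6,-3,0,0,11]])

```text
time: 15.7
position: [0.5044, -0.0829, 0.0794]
tool_rot: [0.996, -0.092, -0.003, -0.001]
ft_force: [-0.9, 0.7, -1.6]
grip_width: 0.0253
```

```bash
python3 p.py .5079 -.0658 .08 -11
python3 - <<'E'
from h import *
p,d=snap("side","s9",(150,310,220,430),3.8); S=cloud("side",d)
im=cv2.cvtColor(p[:,:,::-1].copy(),cv2.COLOR_BGR2HSV)
p,d=snap("top","t9",(170,280,200,420),3.6)
E
```

```text
t 15.7 pos [ 0.5044 -0.0829  0.0794] yaw -10.56 down [-0.0057  0.003  -1.    ] F [-0.95  0.67 -1.6 ] M [-0.09 -0.04  0.  ] grip 0.0253 q6 -0.2
delta [0.5079, -0.0658, 0.08, -11.0] [0.011, -0.698, -0.024, -0.105, 0.352, 0.437]
```

View pics/s9.png

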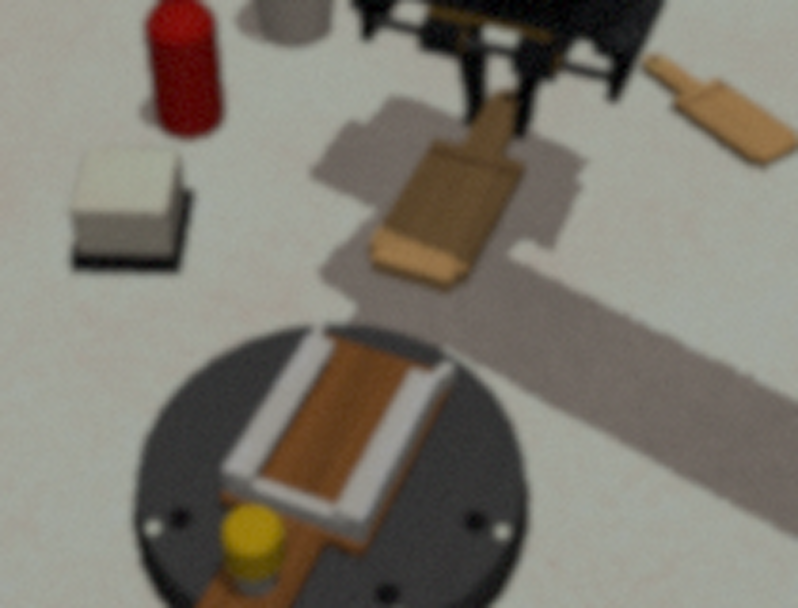

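View pics/t9.png

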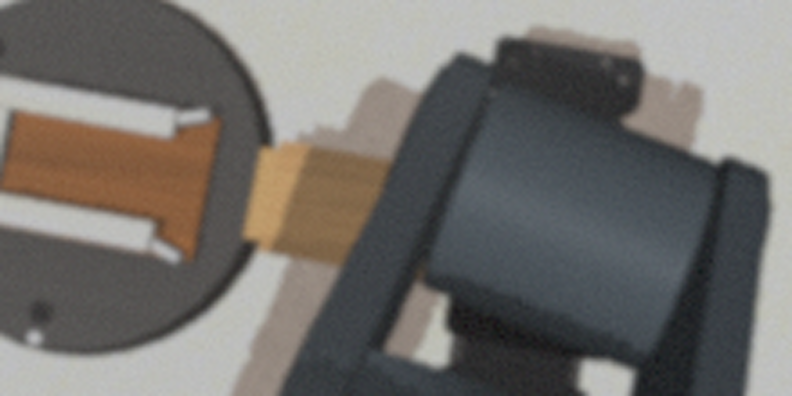

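Lifted; now measure the board's plane (droop, roll) and line from the clouds.

```bash
cat > bd.py <<'E'
import sys
from h import *
def board(name,cam,lim,zlo,zhi):
    im=cv2.imread(f"pics/{name}_raw.png"); d=np.load(f"pics/{name}.npy"); S=cloud(cam,d); hsv=cv2.cvtColor(im,cv2.COLOR_BGR2HSV)
    m=(hsv[...,1]>70)&(hsv[...,0]<28)&(S[...,2]>zlo)&(S[...,2]<zhi)&(S[...,0]>lim[0])&(S[...,0]<lim[1])&(S[...,1]>lim[2])&(S[...,1]<lim[3])
    w=S[m]; ce=w.mean(0)
    A=np.c_[w[:,:2]-ce[:2],np.ones(len(w))]
    ok=np.ones(len(w),bool)
    for _ in range(4):
        f=np.linalg.lstsq(A[ok],w[ok,2],rcond=None)[0]; res=w[:,2]-A@f; ok=abs(res)<.004
    print(name,len(w),ok.sum(),"centre",ce.round(4),"slope x,y deg",np.degrees(np.arctan(f[:2])).round(2),"z",f[2].round(4))
    for h in (79.,): 
        u=np.array([np.cos(np.radians(h)),np.sin(np.radians(h))]); v=np.array([-u[1],u[0]]); print(" pitch along board deg",np.degrees(np.arctan(f[:2]@u)).round(2),"roll",np.degrees(np.arctan(f[:2]@v)).round(2))
        W=w[ok]; s=(W[:,:2]-[.5449,.1246])@u; t=(W[:,:2]-[.5449,.1246])@v
        print(" nose s mm",(s.max()*1000).round(1),"z near nose",np.polyval([0],0))
        pts=[]
        for b in np.arange(np.floor(s.min()*200)/200,s.max(),.005):
            k=(s>=b)&(s<b+.005)
            if k.sum()>15: pts.append((b+.0025,t[k].min(),t[k].max(),np.median(W[k,2])))
        for p in pts: print("  s %.1f  t %.1f..%.1f mid %.1f  z %.1f"%(p[0]*1e3,p[1]*1e3,p[2]*1e3,(p[1]+p[2])*500,p[3]*1e3))
if __name__=="__main__":
    board(sys.argv[1],sys.argv[2],[float(x) for x in sys.argv[3:7]],float(sys.argv[7]),float(sys.argv[8]))
E
python3 bd.py s9 side .4 .65 -.12 .09 .06 .11; python3 bd.py t9 top .4 .65 -.12 .09 .06 .11
```

```text
s9 1181 1087 centre [0.5199 0.0073 0.0861] slope x,y deg [-0.37 -0.53] z 0.0865
 pitch along board deg -0.59 roll 0.26
 nose s mm -51.1 z near nose 0
  s -202.5  t -15.8..16.9 mid 0.5  z 86.8
  s -182.5  t -11.8..13.1 mid 0.6  z 86.8
  s -172.5  t -20.0..19.8 mid -0.1  z 86.9
  s -167.5  t -29.7..31.4 mid 0.9  z 86.6
  s -162.5  t -29.9..33.0 mid 1.5  z 87.0
  s -157.5  t -29.4..32.8 mid 1.7  z 86.9
  s -152.5  t -29.1..32.4 mid 1.7  z 87.0
  s -147.5  t -30.6..33.1 mid 1.2  z 86.4
  s -142.5  t -30.5..32.9 mid 1.2  z 86.4
  s -137.5  t -31.1..32.4 mid 0.7  z 86.5
  s -132.5  t -29.1..33.0 mid 2.0  z 87.2
  s -127.5  t -30.3..32.7 mid 1.2  z 86.8
  s -122.5  t -29.8..33.2 mid 1.7  z 86.5
  s -117.5  t -30.7..32.2 mid 0.7  z 86.3
  s -112.5  t -28.7..33.0 mid 2.1  z 86.4
  s -107.5  t -29.2..32.8 mid 1.8  z 86.7
  s -102.5  t -30.3..33.1 mid 1.4  z 86.4
  s -97.5  t -30.6..33.7 mid 1.6  z 86.1
  s -92.5  t -29.9..33.1 mid 1.6  z 86.7
  s -87.5  t -30.2..32.8 mid 1.3  z 86.2
  s -82.5  t -30.2..32.1 mid 0.9  z 86.5
  s -77.5  t -31.1..33.5 mid 1.2  z 86.1
  s -72.5  t -30.3..30.9 mid 0
[... 218 characters left out ...]
ope x,y deg [-0.02 -0.42] z 0.0873
 pitch along board deg -0.41 roll -0.06
 nose s mm -53.8 z near nose 0
  s -122.5  t -33.3..-3.9 mid -18.6  z 87.6
  s -117.5  t -32.8..11.4 mid -10.7  z 87.4
  s -112.5  t -33.5..28.6 mid -2.5  z 87.2
  s -107.5  t -32.8..29.4 mid -1.7  z 87.4
  s -102.5  t -33.3..28.5 mid -2.4  z 87.5
  s -97.5  t -33.0..29.3 mid -1.9  z 87.2
  s -92.5  t -31.8..28.4 mid -1.7  z 87.2
  s -87.5  t -32.8..29.2 mid -1.8  z 87.4
  s -82.5  t -33.8..27.9 mid -2.9  z 87.2
  s -77.5  t -33.3..27.1 mid -3.1  z 87.5
  s -72.5  t -32.4..27.8 mid -2.3  z 87.3
  s -67.5  t -31.3..28.6 mid -1.4  z 86.9
  s -62.5  t -28.5..23.4 mid -2.5  z 86.8
  s -57.5  t -27.4..22.5 mid -2.4  z 86.7
```

```bash
cat > slot.py <<'E'
import sys
from h import *
def slot(name,cam):
    im=cv2.imread(f"pics/{name}_raw.png"); m0=np.array([.5449,.1246]); h=np.radians(79.)
    ax=np.array([np.cos(h),np.sin(h)]); ay=np.array([-np.sin(h),np.cos(h)])
    U=np.arange(-30,115,.5)/1000; V=np.arange(-60,60,.5)/1000
    W=m0+U[None,:,None]*ax+V[:,None,None]*ay
    q=np.array([proj(cam,[*w,.0645]) for w in W.reshape(-1,2)]).reshape(W.shape).astype(np.float32)
    rec=cv2.remap(im,q[...,1],q[...,0],cv2.INTER_CUBIC); cv2.imwrite(f"pics/rec_{name}.png",cv2.resize(rec,None,fx=2.6,fy=2.4))
    gr=cv2.GaussianBlur(rec.min(-1).astype(float),(0,0),1.5); dV=np.gradient(gr,axis=0)
    out={}
    for k,(lo,hi,sg) in dict(li=(-32,-18,-1),ri=(18,32,1)).items():
        v=[]
        for u in range(15,90,3):
            c=dV[:,int(np.argmin(abs(U*1000-u)))]; a=np.where((V*1000>=lo)&(V*1000<=hi))[0]; v.append((u,V[a[np.argmax(sg*c[a])]]*1000))
        v=np.array(v); f=np.polyfit(*v.T,1); r=v[:,1]-np.polyval(f,v[:,0]); ok=abs(r)<1; f=np.polyfit(*v[ok].T,1); out[k]=f; print(k,"off deg",np.degrees(np.arctan(f[0])).round(2),"at mouth",f[1].round(2),ok.sum())
    print("centre at mouth",((out["li"][1]+out["ri"][1])/2).round(2))
for a in range(1,len(sys.argv),2): slot(sys.argv[a],sys.argv[a+1])
E
python3 slot.py s9 side t9 top
```

```text
li off deg -0.18 at mouth -22.76 25
ri off deg 0.18 at mouth 23.92 25
centre at mouth 0.58
li off deg -0.06 at mouth -24.07 25
ri off deg 0.05 at mouth 24.33 25
centre at mouth 0.13
```

View pics/rec_s9.png

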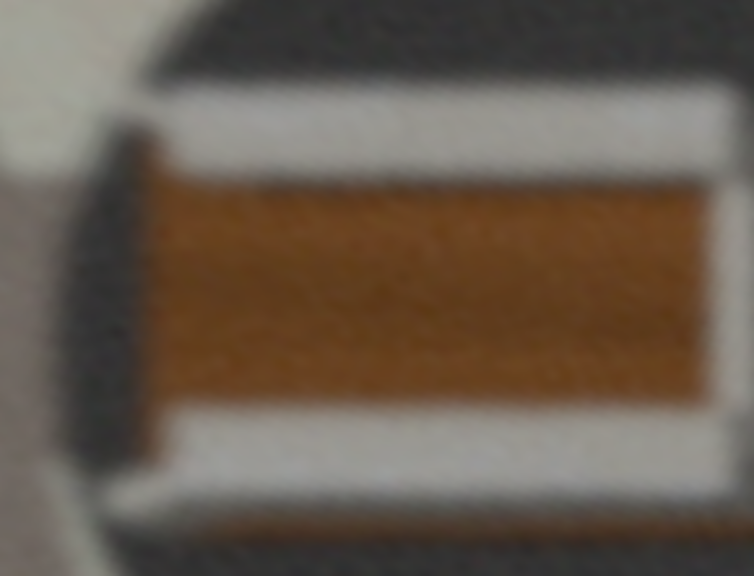

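```bash
python3 p.py .5079 -.065 .052 -11 .5104 -.0491 .052 -11
```

```text
t 15.8 pos [ 0.508  -0.087   0.0797] yaw -10.71 down [ 3.e-04 -4.e-04 -1.e+00] F [ 0.94 -0.1  -0.73] M [-0.13 -0.04  0.03] grip 0.0252 q6 -0.2
delta [0.5079, -0.065, 0.052, -11.0] [-0.167, -0.866, 1.108, 0.02, -0.022, 0.294]
delta [0.5104, -0.0491, 0.052, -11.0] [-0.187, -1.51, 1.108, 0.02, -0.022, 0.294]
```

Call:
carry_out(deltas=[[1,-0.13,-0.4,0.4,0,0,0.3],[1,-0.13,-0.86,0.8,0,0,0.3],[1,-0.13,-0.86,1.08,0,0,0.3],[1,-0.13,-1.2,1.08,0,0,0.3],[1,-0.13,-1.5,1.08,0,0,0.3],[1,-0.13,-1.5,1.08,0,0,0.3],[1,-0.13,-1.5,1.08,0,0,0.3],[1,-0.13,-1.5,1.08,0,0,0.3]])

```text
time: 16.6
position: [0.5121, -0.0505, 0.0527]
tool_rot: [0.995, -0.097, 0.0, 0.0]
ft_force: [-0.7, 0.8, -0.5]
grip_width: 0.0253
```

```bash
python3 p.py .5104 -.0491 .052 -11
python3 - <<'E'
from h import *
p,d=snap("side","s10",(170,330,220,400),4.2)
p,d=snap("top","t10",(170,280,160,340),4.4)
E
python3 p.py; python3 bd.py s10 side .4 .65 -.12 .11 .05 .075; python3 bd.py t10 top .4 .65 -.12 .11 .05 .075;python3 slot.py s10 side t10 top
```

```text
t 16.6 pos [ 0.5121 -0.0505  0.0527] yaw -11.13 down [ 7.e-04 -3.e-04 -1.e+00] F [-0.72  0.85 -0.48] M [-0.17 -0.05 -0.  ] grip 0.0253 q6 -0.12
delta [0.5104, -0.0491, 0.052, -11.0] [-0.078, -0.042, 0.029, 0.01, -0.045, -0.132]
t 16.7 pos [ 0.512  -0.0506  0.0527] yaw -11.15 down [ 5.e-04 -3.e-04 -1.e+00] F [-0.86  0.05 -0.79] M [-0.14 -0.07 -0.  ] grip 0.0252 q6 -0.12
s10 1220 1148 centre [0.5282 0.0382 0.0594] slope x,y deg [ 0.13 -0.65] z 0.0596
 pitch along board deg -0.62 roll -0.25
 nose s mm -17.3 z near nose 0
  s -167.5  t -18.7..17.3 mid -0.7  z 60.1
  s -152.5  t -11.8..12.4 mid 0.3  z 60.3
  s -137.5  t -32.5..29.3 mid -1.6  z 60.1
  s -132.5  t -31.8..31.2 mid -0.3  z 59.7
  s -127.5  t -31.1..30.0 mid -0.5  z 60.1
  s -122.5  t -30.1..30.7 mid 0.3  z 60.0
  s -117.5  t -32.3..31.2 mid -0.5  z 59.8
  s -112.5  t -31.0..30.3 mid -0.3  z 59.7
  s -107.5  t -32.0..31.2 mid -0.4  z 59.8
  s -102.5  t -32.6..30.5 mid -1.0  z 60.1
  s -97.5  t -33.2..30.8 mid -1.2  z 59.6
  s -92.5  t -33.4..30.4 mid -1.5  z 59.6
  s -87.5  t -32.7..30.8 mid -0.9  z 59.7
  s -82.5  t -31.2..31
[... 533 characters left out ...]
2 centre [0.5428 0.0852 0.0603] slope x,y deg [-0.42 -0.62] z 0.0603
 pitch along board deg -0.69 roll 0.3
 nose s mm -18.5 z near nose 0
  s -62.5  t -33.1..-15.3 mid -24.2  z 59.9
  s -57.5  t -34.0..0.6 mid -16.7  z 60.2
  s -52.5  t -33.7..16.5 mid -8.6  z 60.7
  s -47.5  t -34.1..27.9 mid -3.1  z 60.6
  s -42.5  t -33.8..29.1 mid -2.4  z 60.3
  s -37.5  t -34.3..27.8 mid -3.2  z 60.3
  s -32.5  t -33.7..28.6 mid -2.6  z 60.3
  s -27.5  t -33.3..29.0 mid -2.2  z 60.4
  s -22.5  t -27.8..21.9 mid -2.9  z 60.0
li off deg -0.19 at mouth -22.79 24
ri off deg 0.07 at mouth 24.15 24
centre at mouth 0.68
li off deg -0.15 at mouth -24.02 25
ri off deg -0.01 at mouth 24.49 25
centre at mouth 0.23
```

View pics/s10.png

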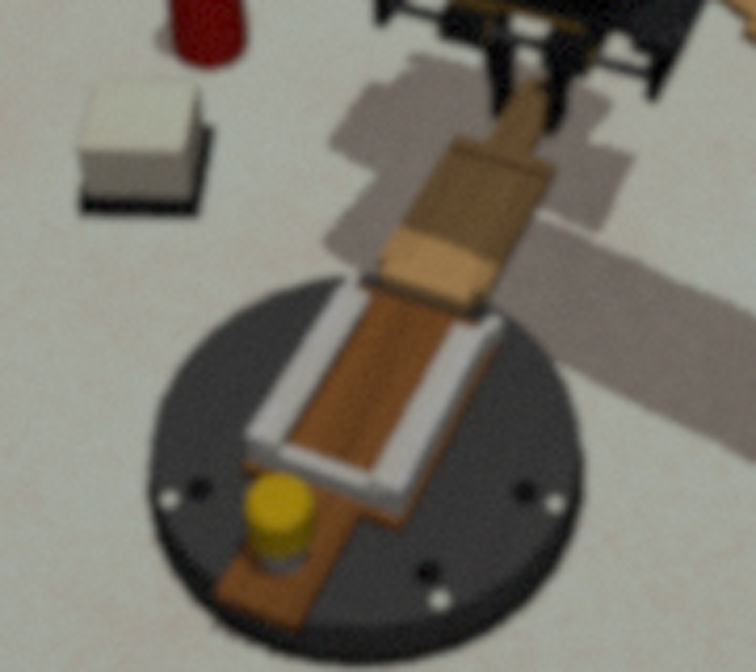

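View pics/t10.png

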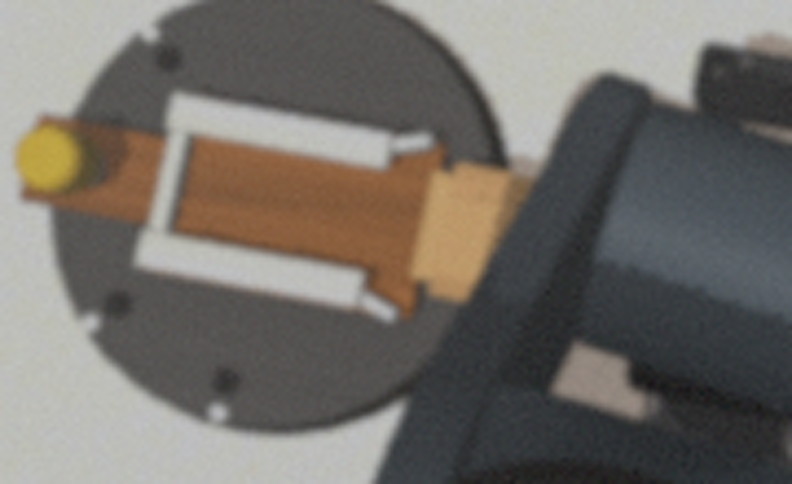

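Call:
carry_out(deltas=[[1,-0.055,0,0.08,0.5,0,-0.4],[1,-0.055,-0.4,0.08,0.5,0,-0.4],[1,-0.055,-0.8,0.08,0.5,0,-0.4],[1,-0.055,-1.1,0.08,0.5,0,-0.4],[1,-0.055,-1.1,0.08,0.5,0,-0.4],[1,-0.055,-1.1,0.08,0.5,0,-0.4]])

```text
time: 17.3
position: [0.5159, -0.0225, 0.0504]
tool_rot: [0.996, -0.093, 0.0, -0.004]
ft_force: [-0.6, -1.0, -1.1]
grip_width: 0.0251
```

```bash
python3 p.py
python3 - <<'E'
from h import *
p,d=snap("side","s11",(190,310,260,400),5.5)
p,d=snap("top","t11",(170,280,160,340),4.4)
E
python3 bd.py s11 side .4 .65 -.12 .11 .05 .075; python3 bd.py t11 top .4 .65 -.12 .11 .05 .075
```

```text
t 17.3 pos [ 0.5159 -0.0225  0.0504] yaw -10.66 down [ 0.0017  0.0085 -1.    ] F [-0.58 -1.04 -1.07] M [-0.11 -0.06 -0.02] grip 0.0251 q6 -0.09
s11 1013 980 centre [0.5288 0.0498 0.0583] slope x,y deg [0.07 0.02] z 0.0582
 pitch along board deg 0.03 roll -0.06
 nose s mm -9.6 z near nose 0
  s -142.5  t -16.4..16.6 mid 0.1  z 58.9
  s -137.5  t -11.3..19.9 mid 4.3  z 57.5
  s -132.5  t -12.0..14.0 mid 1.0  z 58.1
  s -117.5  t -11.5..13.0 mid 0.7  z 58.1
  s -112.5  t -16.9..31.0 mid 7.0  z 57.7
  s -107.5  t -28.2..29.7 mid 0.8  z 58.5
  s -102.5  t -29.8..33.5 mid 1.8  z 58.0
  s -97.5  t -29.5..33.5 mid 2.0  z 58.9
  s -92.5  t -30.2..33.2 mid 1.5  z 58.4
  s -87.5  t -31.3..33.4 mid 1.1  z 57.9
  s -82.5  t -30.2..32.8 mid 1.3  z 58.5
  s -77.5  t -29.8..32.7 mid 1.5  z 58.6
  s -72.5  t -29.8..33.0 mid 1.6  z 58.1
  s -67.5  t -30.6..31.1 mid 0.3  z 58.2
  s -62.5  t -31.3..33.4 mid 1.0  z 58.2
  s -57.5  t -29.7..33.4 mid 1.9  z 58.4
  s -52.5  t -28.5..33.3 mid 2.4  z 58.4
  s -47.5  t -30.8..32.9 mid 1.1  z 58.2
  s -42.5  t -30.7..32.6 mid 1.0  z 57.9
  s -37.5  t -28.5..34.1 mid 2.8  z 57.9
  s -32.5  t -29.9..32.8 mid 1.5  z 58.6
  s -27.5  t -29.3..32.9 mid 1.8  z 58.0
  s -22.5  t -30.4..32.7 mid 1.2  z 58.6
  s -17.5  t -30.1..19.0 mid -5.6  z 58.1
t11 40 40 centre [0.565  0.1051 0.0592] slope x,y deg [ 2.11 -3.57] z 0.0592
 pitch along board deg -3.1 roll -2.75
 nose s mm -10.3 z near nose 0
  s -17.5  t -31.1..-13.6 mid -22.3  z 58.7
  s -12.5  t -31.7..-9.0 mid -20.4  z 59.1
```

View pics/s11.png

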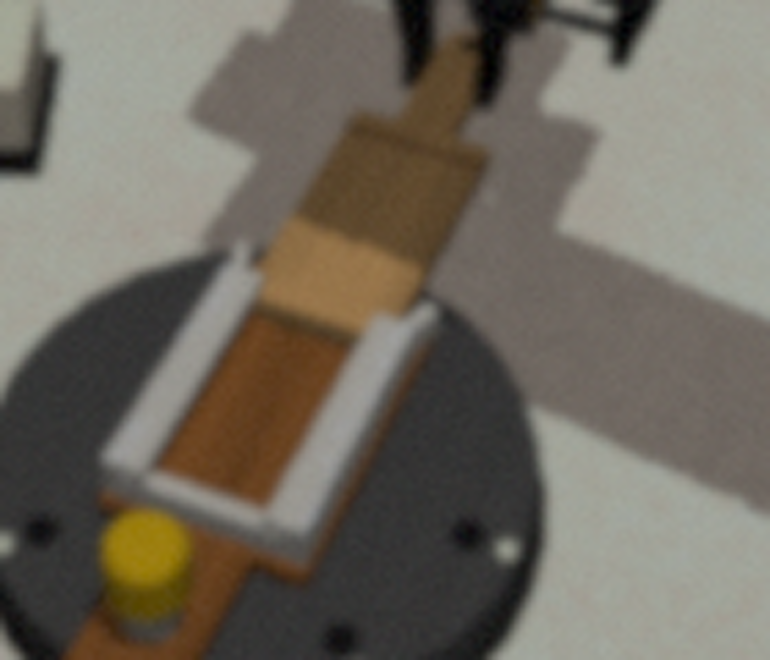

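View pics/t11.png

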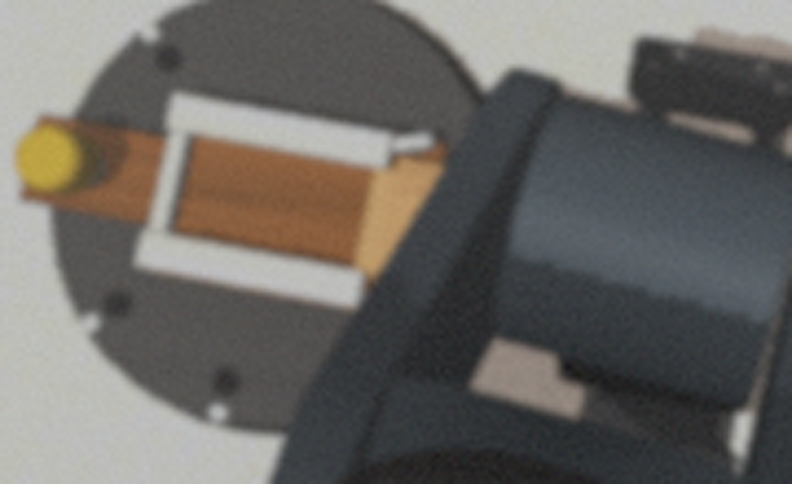

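Call:
carry_out(deltas=[[1,0.03,-0.3,0,0,0,0.2],[1,0.03,-0.6,0,0,0,0.2],[1,0.03,-0.9,0,0,0,0.2],[1,0.03,-1.2,0,0,0,0.2],[1,0.03,-1.2,0,0,0,0.2]])

```text
time: 17.9
position: [0.5221, 0.0074, 0.0507]
tool_rot: [0.996, -0.095, 0.0, -0.004]
ft_force: [0.9, 0.3, -1.3]
grip_width: 0.0251
```

```bash
python3 p.py
```

```text
t 17.9 pos [0.5221 0.0074 0.0507] yaw -10.85 down [ 0.0016  0.0087 -1.    ] F [ 0.85  0.33 -1.34] M [-0.12 -0.07 -0.02] grip 0.0251 q6 -0.03
```

Sliding freely under the lips; continue.

Call:
carry_out(deltas=[[1,0,-0.3,0,0,0,0],[1,0,-0.6,0,0,0,0],[1,0,-0.9,0,0,0,0],[1,0,-1.2,0,0,0,0],[1,0,-1.5,0,0,0,0],[1,0,-1.8,0,0,0,0],[1,0,-1.8,0,0,0,0]])

```text
time: 18.6
position: [0.5308, 0.0515, 0.0511]
tool_rot: [0.996, -0.095, 0.0, -0.004]
ft_force: [-0.9, 0.6, -1.8]
grip_width: 0.0253
```

```bash
python3 p.py
python3 - <<'E'
from h import *
p,d=snap("side","s12",(190,310,260,400),5.5)
E
```

```text
t 18.6 pos [0.5308 0.0515 0.0511] yaw -10.86 down [ 0.0018  0.0087 -1.    ] F [-0.9   0.64 -1.78] M [-0.14 -0.08 -0.05] grip 0.0253 q6 0.06
```

View pics/s12.png

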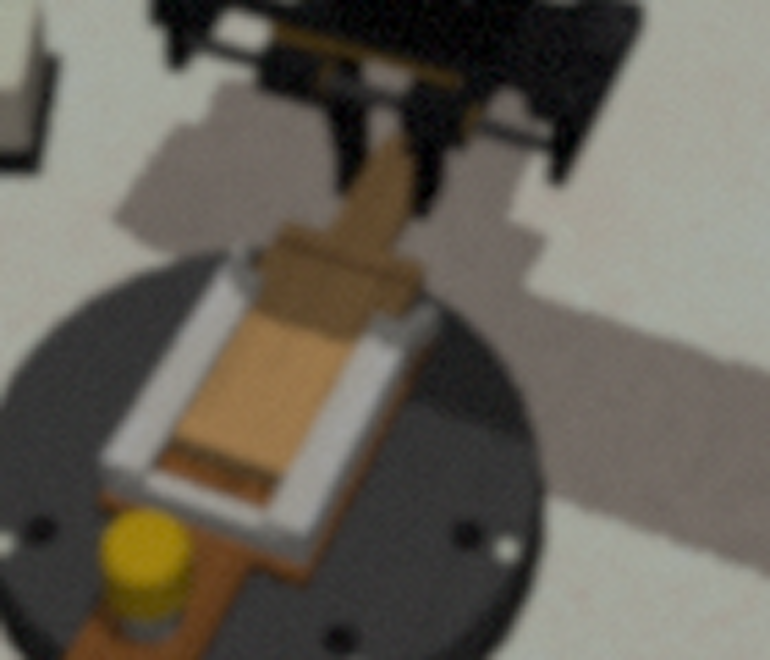

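Call:
carry_out(deltas=[[1,0,-0.25,0,0,0,0],[1,0,-0.45,0,0,0,0],[1,0,-0.6,0,0,0,0],[1,0,-0.68,0,0,0,0],[1,0,-0.72,0,0,0,0],[1,0,-0.72,0,0,0,0]])

```text
time: 19.25
position: [0.5341, 0.0682, 0.0512]
tool_rot: [0.995, -0.095, 0.0, -0.004]
ft_force: [0.3, 0.3, -1.5]
grip_width: 0.0253
```

```bash
python3 p.py
```

```text
t 19.25 pos [0.5341 0.0682 0.0512] yaw -10.93 down [ 0.0017  0.0085 -1.    ] F [ 0.29  0.31 -1.55] M [-0.13 -0.07  0.02] grip 0.0253 q6 0.09
```

Call:
carry_out(deltas=[[1,0,-0.06,0,0,0,0],[1,0,-0.12,0,0,0,0],[1,0,-0.16,0,0,0,0],[1,0,-0.16,0,0,0,0]])

```text
time: 19.65
position: [0.5346, 0.069, 0.0512]
tool_rot: [0.996, -0.094, 0.0, -0.002]
ft_force: [-1.9, -11.9, -0.2]
grip_width: 0.0255
```

```bash
python3 p.py
```

```text
t 19.65 pos [0.5346 0.069  0.0512] yaw -10.79 down [ 6.e-04  4.e-03 -1.e+00] F [ -1.89 -11.89  -0.24] M [-2.13  0.17 -0.02] grip 0.0255 q6 0.1
```

Call:
carry_out(deltas=[[1,0,0.05,0,0,0,0],[1,0,0.05,0.07,0,0,0],[1,0,0.05,0.1,0,0,0],[1,0,0.05,0.1,0,0,0]])

```text
time: 20.05
position: [0.5345, 0.0689, 0.0488]
tool_rot: [0.995, -0.095, 0.0, -0.003]
ft_force: [-1.4, -7.5, 0.8]
grip_width: 0.0252
```

```bash
python3 p.py
python3 - <<'E'
from h import *
p,d=snap("side","s13",(190,310,240,400),5)
E
```

```text
t 20.05 pos [0.5345 0.0689 0.0488] yaw -10.88 down [ 0.0011  0.006  -1.    ] F [-1.42 -7.46  0.81] M [-1.3   0.12  0.05] grip 0.0252 q6 0.1
```

View pics/s13.png

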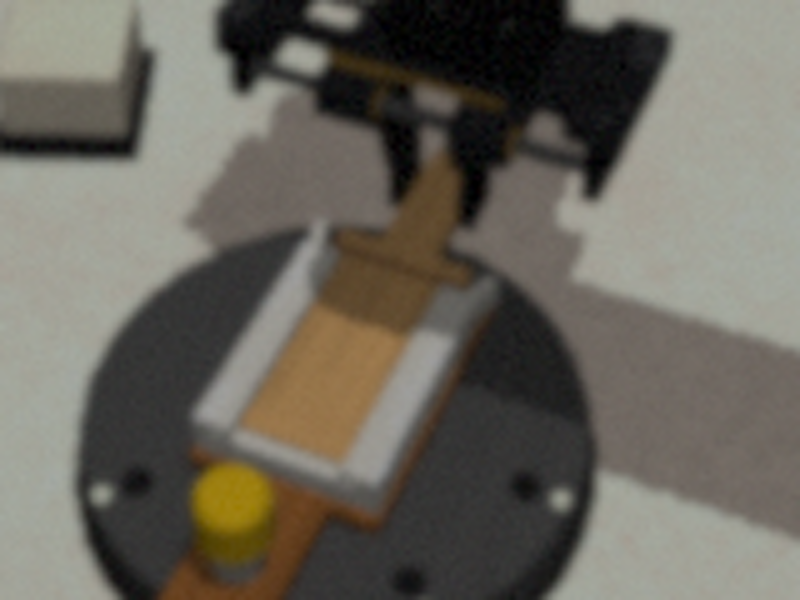

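Call:
carry_out(deltas=[[-0.2,0,0,0,0,0,0],[-0.2,0,0,0,0,0,0],[-0.2,0,0,0,0,0,0],[-0.2,0,0,0,0,0,0],[-0.2,0,0,-0.5,0,0,0],[-0.2,0,0,-2,0,0,0],[-0.2,0,0,-3,0,0,0],[-0.2,0,0,-3,0,0,0]])

```text
time: 20.9
position: [0.5373, 0.0702, 0.1279]
tool_rot: [0.995, -0.095, 0.005, -0.004]
ft_force: [0.4, -0.5, 0.5]
grip_width: 0.0522
```

```bash
python3 p.py
python3 - <<'E'
from h import *
p,d=snap("side","s14",(190,310,240,400),5)
E
python3 bd.py s14 side .4 .65 -.02 .24 .05 .063
```

```text
t 20.9 pos [0.5373 0.0702 0.1279] yaw -10.92 down [ 0.0103  0.008  -0.9999] F [ 0.42 -0.5   0.52] M [-0.04 -0.13 -0.05] grip 0.0522 q6 0.1
s14 1232 1223 centre [0.5504 0.1486 0.0565] slope x,y deg [-0.02  0.12] z 0.0565
 pitch along board deg 0.12 roll 0.05
 nose s mm 102.9 z near nose 0
  s -72.5  t -12.0..12.5 mid 0.3  z 55.5
  s -67.5  t -11.4..13.1 mid 0.8  z 56.7
  s -62.5  t -11.8..13.3 mid 0.8  z 57.0
  s -57.5  t -12.6..13.4 mid 0.4  z 56.2
  s -52.5  t -12.2..12.5 mid 0.2  z 55.8
  s -47.5  t -12.4..13.1 mid 0.4  z 56.2
  s -42.5  t -13.2..11.7 mid -0.7  z 56.4
  s -37.5  t -11.3..13.6 mid 1.2  z 56.2
  s -32.5  t -13.9..12.9 mid -0.5  z 56.2
  s -27.5  t -11.8..13.5 mid 0.9  z 56.7
  s -22.5  t -12.3..12.2 mid -0.0  z 55.8
  s -17.5  t -30.5..32.1 mid 0.8  z 56.1
  s -12.5  t -31.6..32.9 mid 0.7  z 56.3
  s -7.5  t -30.5..30.8 mid 0.2  z 57.0
  s -2.5  t -26.1..32.5 mid 3.2  z 56.7
  s 2.5  t -23.7..20.8 mid -1.5  z 56.9
  s 7.5  t -25.4..21.8 mid -1.8  z 56.6
  s 12.5  t -24.2..21.7 mid -1.3  z 56.3
  s 17.5  t -24.5..21.9 mid -1.3  z 56.3
  s 22.5  t -25.0..19.3 mid -2.9  z 56.7
  s 27.5  t -25.1..21.6 mid -1.8  z 56.5
  s 32.5  t -24.4..22.0 mid -1.2  z 56.3
  s 37.5  t -24.6..21.7 mid -1.5  z 56.6
  s 42.5  t -24.9..22.1 mid -1.4  z 56.8
  s 47.5  t -24.0..21.6 mid -1.2  z 57.0
  s 52.5  t -25.3..21.1 mid -2.1  z 56.6
  s 57.5  t -25.4..21.4 mid -2.0  z 56.7
  s 62.5  t -24.7..21.6 mid -1.5  z 56.8
  s 67.5  t -25.2..21.5 mid -1.9  z 56.4
  s 72.5  t -24.9..22.4 mid -1.2  z 56.8
  s 77.5  t -25.7..21.5 mid -2.1  z 56.8
  s 82.5  t -23.9..21.6 mid -1.1  z 56.5
  s 87.5  t -24.5..21.5 mid -1.5  z 56.4
  s 92.5  t -24.6..22.0 mid -1.3  z 56.0
  s 97.5  t -24.7..22.2 mid -1.3  z 56.3
```

View pics/s14.png

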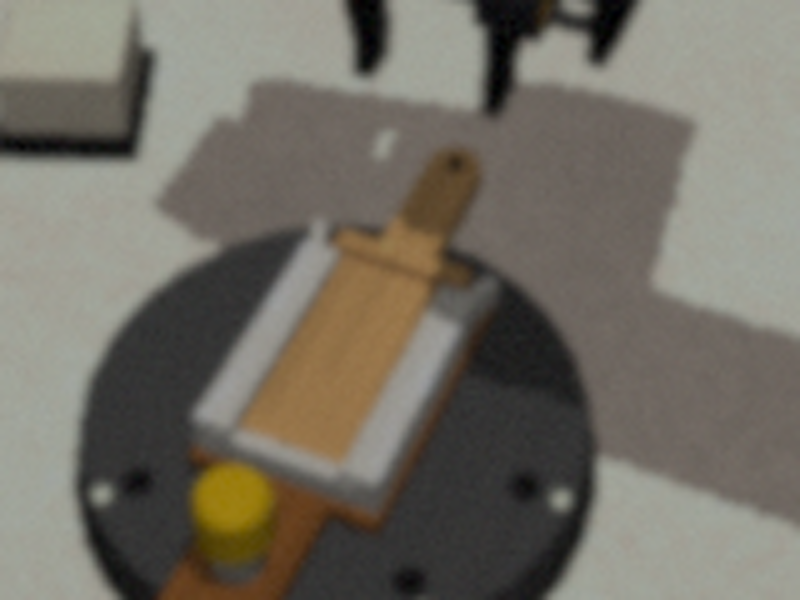

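Call:
carry_out(deltas=[[-0.2,0,0,-2,0,0,0],[-0.2,0,1.5,-4,0,0,0],[-0.2,0,3.5,-4,0,0,0],[-0.2,0,5.5,-4,0,0,0],[-0.2,0,7.5,-4,0,0,0],[-0.2,0,9.5,-4,0,0,0],[-0.2,0,9.5,-4,0,0,0],[-0.2,0,9.5,-4,0,0,0]])

```text
time: 21.75
position: [0.4885, -0.165, 0.2208]
tool_rot: [0.995, -0.097, -0.0, -0.005]
ft_force: [-0.3, -0.2, -0.2]
grip_width: 0.0526
```

```bash
python3 p.py
python3 - <<'E'
from h import *
p,d=snap("side","s15"); p,d=snap("top","t15"); save(p[:,:,::-1],"t15c",(150,285,155,295),5)
im=cv2.cvtColor(p[:,:,::-1].copy(),cv2.COLOR_BGR2HSV); P=cloud("top",d)
y=(im[...,0]>20)&(im[...,0]<35)&(im[...,1]>150)&(P[...,1]>.24); r,c=np.nonzero(y); print("knob",at_z("top",r.mean(),c.mean(),.092),np.median(P[y],0))
E
python3 bd.py t15 top .4 .65 -.02 .24 .048 .063 | grep -v "s [1-6]\|s -[3-6]"; python3 slot.py t15 top
```

```text
t 21.75 pos [ 0.4885 -0.165   0.2208] yaw -11.15 down [ 1.0e-04  9.9e-03 -1.0e+00] F [-0.31 -0.18 -0.19] M [-0.02 -0.12 -0.03] grip 0.0526 q6 -0.36
knob [0.5730095  0.27174969 0.092     ] [0.57302664 0.27148031 0.09284776]
t15 1732 1710 centre [0.5488 0.1426 0.0575] slope x,y deg [ 0.03 -0.03] z 0.0575
 pitch along board deg -0.02 roll -0.03
 nose s mm 101.8 z near nose 0
  s -82.5  t -10.7..8.6 mid -1.0  z 57.2
  s -77.5  t -12.4..9.4 mid -1.5  z 57.7
  s -72.5  t -13.7..10.6 mid -1.6  z 57.5
  s -27.5  t -13.9..11.8 mid -1.1  z 57.7
  s -22.5  t -13.0..11.3 mid -0.9  z 57.9
  s -17.5  t -31.0..29.3 mid -0.9  z 57.4
  s -12.5  t -32.7..30.1 mid -1.3  z 57.4
  s -7.5  t -31.9..30.8 mid -0.5  z 57.6
  s -2.5  t -33.0..29.9 mid -1.6  z 57.6
  s 7.5  t -22.6..24.6 mid 1.0  z 58.0
  s 72.5  t -23.4..22.6 mid -0.4  z 57.4
  s 77.5  t -22.5..23.4 mid 0.4  z 57.7
  s 82.5  t -23.9..22.5 mid -0.7  z 57.5
  s 87.5  t -22.8..22.9 mid 0.0  z 57.8
  s 92.5  t -24.0..23.6 mid -0.2  z 57.8
  s 97.5  t -23.2..22.8 mid -0.2  z 57.0
li off deg -0.1 at mouth -24.34 25
ri off deg 0.12 at mouth 24.85 25
centre at mouth 0.26
```

View pics/t15c.png

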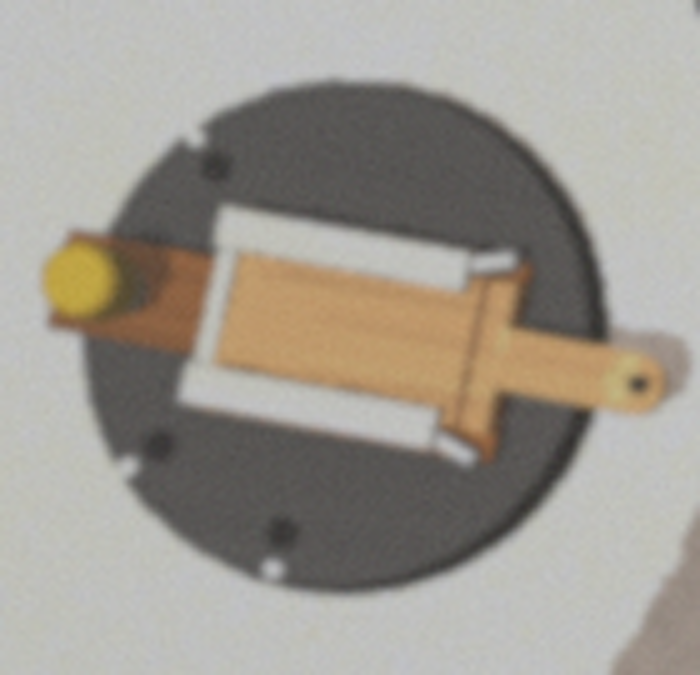

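View pics/s15.png

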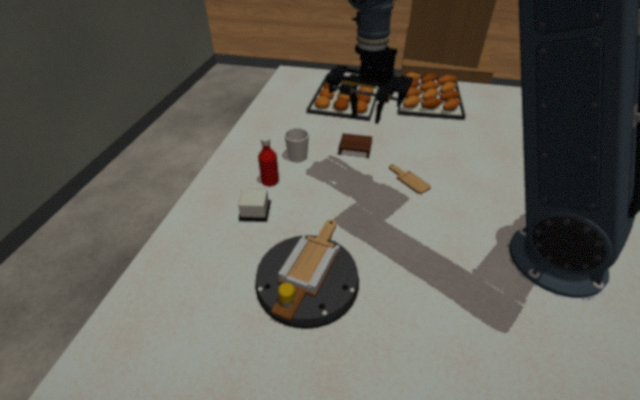

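View pics/rec_t15.png

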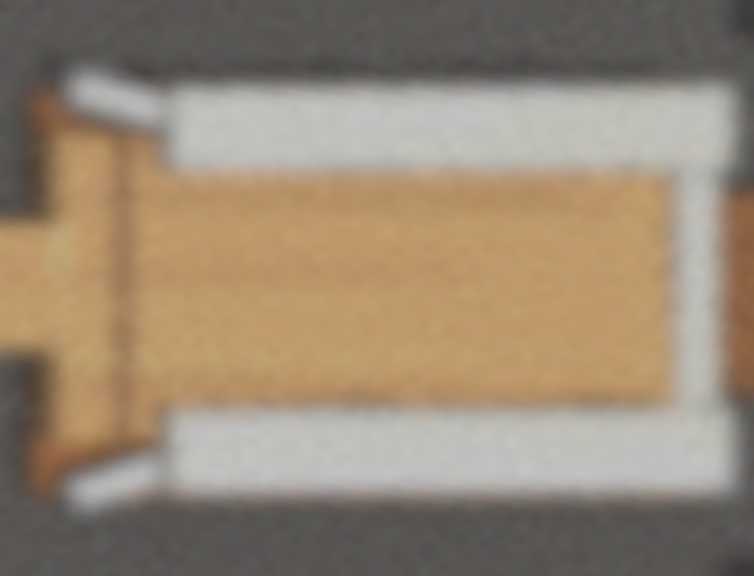

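```bash
python3 -c "
from rig import *
print(hand_in())"
```

```text
the job is handed in; nothing more can be done
None
```

The job is done and handed in at about 22 s of the 69 s allowed.

**What I did**
1. I gripped the yellow knob, lifted it about 18 mm, and turned the head clockwise about 34°.
2. I then let the pin ride on the base and pushed the knob along until it dropped into the green-dot hole. A further push met a hard stop.
3. I pulled the larger board out of the sleeve by its blade and took it again by its handle.
4. I levelled the board and slid it under the rails until it met the stop, with about 12 N of resistance. I lowered it to the floor, let go and backed the arm away.

**Last checks**
- **Pin:** the knob top reads 92.8 mm above the table, against about 93 mm at the start, so the pin is fully down.
- **Head:** it stands at about 79–80°, in line with the green hole, which I had measured at about 80°. The head's own arm now covers the green dot, so I could not see it directly.
- **Board:** it lies flat within 0.1°, with its nose against the stop and no gap visible. The blade's rear edge is about 20 mm before the mouth, as it should be when home.
- **Other items:** the bottle, cup and napkin holder look unmoved.

**Disagreements**
- The two cameras differed by up to 3 mm sideways on the board before insertion, because I took that pair of pictures while the arm was still settling. I took later pairs closer in and corrected for it.
- While pulling the board out I logged 18 N upward, probably from pressing the board onto the table. That is below the limits.

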